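Load, lock and start the finishing pot

TASK

Deburr this batch of castings: take the lid off the finishing pot, put every round casting on the bench into the pot and leave the square ones where they are. Then put the lid back with its ears over the black witness blocks, turn the lock collar clockwise to its locked mark, and last press the start plunger down to its stop and let it come back up.

Things in the scene. Friction and masses are not known exactly. Their poses are not given: they have to be found in the camera images.
- pot: Fixed steel finishing pot on a round blue drive base. Origin on the bench under its centre, z up. Sizes here and below in mm. Inner radius 60, wall 4, inner floor at z 20, rim at z 120. Two black witness blocks (18 wide) on the outside of the rim at its +y and -y. The lock collar runs round its outside.
- pot_floor (a point): centre of the pot's inner floor, 20 above the bench.
- pot_rim (a point): centre of the pot's mouth, level with the rim, 120 above the bench.
- locked_mark (a point): white stripe on a low blue arm (top 65 above the bench) that stands out of the pot on the robot's side, 132 from the pot's axis: the locked mark. The collar's grip stands radially in line with it when locked. The other blue arm, without a stripe, is the open end.
- collar (a joint): angle of the captive aluminium lock collar (outer radius 78, z 74 to 92) about the pot's vertical axis: 0 at the open stop, grows CLOCKWISE seen from above to the locked stop at 1.187 rad; starts between 0 and 0.3. It stays where it is left; about 2 N at the grip turns it.
- hook (a point): top of one of the collar's two hooks on opposing sides (20 wide, radius 66 to 88, top z 141, roof underside z 134). Locked, they stand over the lid's two ears and hold it down; below 0.6 rad they are clear of the ears and the lid lifts freely.
- collar_grip (a point): top centre of the collar's black upright grip post: diameter 14, standing on the collar's arm (arm top at z 90), post top at z 140, 100 from the pot's axis, on the robot's side of the pot. Moves with the collar.
- lid: Loose steel lid, 300 g, on the pot at the start (origin then at z 108). Origin: centre of the underside of its spigot (radius 56, 12 high, enters the pot loosely). Disc radius 63.5 at z 12 to 22 rests on the rim. Two ears, 18 wide, reach radius 73 along its +y and -y, to lie above the witness blocks; half-turn symmetric. Black bar handle on top: 60 long along x, 14 wide, z 22 to 52.
- lid_handle (a point): centre of the top of the lid's bar handle, 52 above the lid's origin.
- mat: fixed black rubber mat, 160 x 160 x 3, empty at the start: a clear place to park the lid. Origin at the centre of its underside.
- starter: fixed grey start unit 110 x 110, 70 high, with a steel neck (radius 26) to z 82. Origin at the centre of its underside.
- plunger (a joint): travel of the start unit's spring plunger: 0 up, grows as it is pressed, stop at 0.018 m; 3.5 N to start moving, about 10 N at the stop; springs back when released.
- plunger_head (a point): top centre of the plunger's black mushroom head (radius 23), 124 above the bench when up.
- boss0: Loose raw aluminium ROUND stepped casting, about 80 g: flange diameter 40, 16 high, then a round boss diameter 24, z 16 to 36. Origin at the centre of the flange's underside, z along the boss. Stands upright on the bench at the start. Three to five of boss0 to boss4 are there; None from the start means absent.
- boss1: Loose raw aluminium ROUND stepped casting, about 80 g: flange diameter 40, 16 high, then a round boss diameter 24, z 16 to 36. Origin at the centre of the flange's underside, z along the boss. Stands upright on the bench at the start. Three to five of boss0 to boss4 are there; None from the start means absent.
- boss2: Loose raw aluminium ROUND stepped casting, about 80 g: flange diameter 40, 16 high, then a round boss diameter 24, z 16 to 36. Origin at the centre of the flange's underside, z along the boss. Stands upright on the bench at the start. Three to five of boss0 to boss4 are there; None from the start means absent.
- boss3: Loose raw aluminium ROUND stepped casting, about 80 g: flange diameter 40, 16 high, then a round boss diameter 24, z 16 to 36. Origin at the centre of the flange's underside, z along the boss. Stands upright on the bench at the start. Three to five of boss0 to boss4 are there; None from the start means absent.
- boss4: Loose raw aluminium ROUND stepped casting, about 80 g: flange diameter 40, 16 high, then a round boss diameter 24, z 16 to 36. Origin at the centre of the flange's underside, z along the boss. Stands upright on the bench at the start. Three to five of boss0 to boss4 are there; None from the start means absent.
- square0: Bystander, to be left: loose aluminium SQUARE casting, flange 40 x 40 x 16 and square boss 22 x 22, z 16 to 36; origin at the centre of its underside. Stands among the round ones.
- square1: Bystander, to be left: loose aluminium SQUARE casting, flange 40 x 40 x 16 and square boss 22 x 22, z 16 to 36; origin at the centre of its underside. Stands among the round ones.
- can: Bystander, to be left: grey can, diameter 60, 120 high. Origin at the centre of its underside.
- guide_pin: Bystander, to be left: dark steel guide pin standing upright, foot diameter 32, 90 high. Origin at the centre of its underside.
- cup: Bystander, to be left: steel cup, diameter 70, 60 high. Origin at the centre of its underside.

How it is judged:
By the outcome, as a careful person would: the job done as asked, in the order asked, and still so for the second after the job is handed in, with the robot touching nothing.
Of boss0, boss1, boss2, boss3, boss4 only 3 to 5 are there at a start; the rules pass over those that are not, and their reading is None.
At some moment in a run one of boss0, boss1, boss2, boss3, boss4 may be knocked a few centimetres aside while the robot is not near it.
Once in a run the grip may slacken for a moment while it holds something.
It also fails if it takes over 210 s, if anything falls off the work surface, if the arm or the gripper's body presses on something with over 40 N, if the wrist force passes 120 N, or if a joint passes its speed limit or range.

ROBOT

A 6-joint arm with a two-finger parallel gripper is mounted at the origin on the work surface. World frame = base frame: x ahead of the robot, y to its left, z up, the work surface at z = 0. Lengths are in m, angles in rad, forces in N, time in s.
With the tool pointing down it reaches from about 0.25 to 0.725 m from the base axis. Payload 4 kg.
Tool frame: the origin (TCP) lies on the centre line of the jaws, within the pads' length; the fingertips stand manip.tcp_to_tips ahead of it and the grasp point (between the pads) is the TCP (manip.tcp_to_tips is the distance from the TCP to the fingertips, in m); z points along the fingers, y is the line along which they close (so a half turn about z gives the same grasp; the last joint's range is limited). The gripper opens to 85 mm and grips with 20 to 120 N. Pads are 22 mm wide; open, the fingers measure 114 mm over their backs; the gripper's body (76 mm by 85 mm) begins 54 mm behind the grasp point. The pads swing forward as they close: fully open they stand 13 mm farther back than shut.
Start: joints at [1.279, 0.241, 0.005, 1.335, 0, 1.571], TCP at [0.144, 0.479, 0.25] pointing down, gripper open.
Joint ranges: [-2.72, 2.72], [-1.05, 1.87], [-1.09, 1.28], [-1.99, 2.15], [-1.42, 1.44], [-3.14, 3.14]. Speed limits (rad/s): [2.79, 2.79, 3.14, 3.14, 3.14, 3.14].

INTERFACE

Orientations are given as a unit quaternion [x, y, z, w].
In Python, from bench import manip gives the robot as it stands.
- The arm moves only by the tool arm_command, never from a script. Its argument "rows" is a list of rows, each a list of 2 entries, a list of its own where there are three numbers: the shift along the tool's x, y, z scaled (see below), then the turn, a rotation vector about the tool's x, y, z scaled (see below). A call has 1 to 5 rows; each row shifts and turns the commanded pose from where the row before left it, along the tool's axes as they then stand; what a row does not reach is not made up. The controller multiplies each number of a shift by 400 mm and each number of a turn by 180 degrees. A row lasts 1/12 s, in which the tool goes at most 41.7 mm and 7.16 degrees, less where a joint would pass 70% of its speed; a pose out of reach is approached as far as the arm can. A call with a number of a shift or a turn outside -1 to 1 is refused whole. A call with a gripper value outside its range is refused whole. "claw" is the closure, from 0 (fully open) to 1 (shut), set as the call begins (left out, the last holds). The fingers move at their own pace and stop on an object; "newtons" is the grip in N (left out, the last holds). Time passes only in rows, so rows that do not move let the fingers close. It gives the time, the measured TCP pose, the force, the opening and the grip force at its end, in the units of the state.
- manip.sense(): the state, without advancing time (a new reading comes with each control period).
- manip.read_camera(name): name is "side" or "top"; returns a dict with "frame" (480x640x3 uint8, red, green, blue), "range_z" (480x640 float32, m along the optical axis (not along the pixel's ray), 0 where there is no reading), "K" (3x3 intrinsics, pixels), "T" (4x4, takes a point from camera to world coordinates). Camera axes: x right, y up, looking along -z (the intrinsics and any distortion apply to the point x, -y, -z); pixel columns grow to the right and rows downward; lengths in m; the calibration is good to about 2 mm. A picture is of the moment at which its call begins.
- manip.close_job(): hands the job in; it is judged then, once.
Trained networks look in a picture, given as the dict that the camera call returned (one of the last four; its "shot" number tells which), for a name from the list of things; names that differ only in an ending like _2 or _b are one class to them, and where a whole thing is asked for, a point or a joint stands for the part that bears it (a point fixed in the world has none). Each returns a list of dicts, best first, with "score" (0 to 1); they miss things now and then, are a little off and sometimes report something else, mostly with a low value. They report only what shows in the picture. A call takes as long as a camera call.
- manip.search_frame(label, picture): "position" ([column, row] in pixels, amid what is visible of it).
- manip.mark_of(label, picture): "position" ([column, row] in pixels: a listed point, or the origin of a listed thing).
The state is a dict: "t": time; "joints": joint angles; "qd": joint speeds; "joint_torque": joint torques, N m; "tool_pos": TCP position; "tool_rot": TCP orientation; "contact_force": force on the tool from outside, world axes, zero at the start; "wrist_torque": the same for the moment, N m; "grip_width": opening from 0.0 (shut) to 1.0 (fully open); "gripper_force": force on a finger pad.
Only numpy, scipy, OpenCV 4.12 (cv2) and the standard library are available. Lean on these libraries where they do the work, as an engineer would, in place of code of your own. Each camera call takes 0.05 s, during which the arm holds its last target. There are 200 camera calls.

## Working session

There is one attempt and no reset: what is moved stays moved. The work goes in short steps, Python scripts to look and compute and a tool call to move; the robot and the scene stay as the last step left them, time stands still between calls to the robot, and variables do not carry over. Pictures are saved under pics/ and viewed, at most 14 in all, crops included, and the job is handed in when it is done.

Besides the shell and the picture viewer there is one more tool, called after "Call:" by a JSON object that holds its "method" and its "body", one argument or row to a line. arm_command: Moves the arm, as the interface text tells. Its arguments: {"type":"object","properties":{"rows":{"type":"array"},"claw":{"type":"number"},"newtons":{"type":"number"}},"required":["rows"]}

```bash
mkdir -p pics; ls
cat > h.py <<'E'
import numpy as np, cv2
from bench import manip
from scipy.spatial.transform import Rotation as R
def world(p,z=None,uv=None):
    """pixel -> world, by depth, or by plane z"""
    K,T=p["K"],p["T"];u,v=uv
    d=np.array([(u-K[0,2])/K[0,0],-(v-K[1,2])/K[1,1],-1.0])
    if z is None:
        r=p["range_z"][int(round(v)),int(round(u))]
        return T[:3,:3]@(d*r)+T[:3,3]
    w=T[:3,:3]@d; return T[:3,3]+w*(z-T[2,3])/w[2]
def cloud(p):
    K,T=p["K"],p["T"];v,u=np.mgrid[:480,:640];r=p["range_z"]
    c=np.stack([(u-K[0,2])/K[0,0]*r,-(v-K[1,2])/K[1,1]*r,-r],-1)
    w=c@T[:3,:3].T+T[:3,3]; w[r==0]=np.nan; return w
def save(p,n): cv2.imwrite("pics/"+n,p["frame"][:,:,::-1])
E
python3 - <<'E'
from h import *
s=manip.sense();print({k:np.round(v,3) for k,v in s.items()},manip.tcp_to_tips)
t=manip.read_camera("top");q=manip.read_camera("side")
save(t,"t0.png");save(q,"s0.png")
print(t.keys(),t["K"],t["T"].round(3),q["T"].round(3))
H={"pot_rim":.12,"locked_mark":.065,"hook":.141,"collar_grip":.14,"lid_handle":.16,"mat":0,"plunger_head":.124,"boss0":0,"square0":0,"can":0,"guide_pin":0,"cup":0,"starter":0}
for n,z in H.items():
  for c,p in(("top",t),("side",q)):
    for d in manip.mark_of(n,p)[:7]:
      if d["score"]>.2: print(n,c,round(d["score"],2),np.round(d["position"]),world(p,z,d["position"]).round(3))
E
```

```text
pics
{'t': np.float64(0.0), 'joints': array([ 1.279,  0.241,  0.004,  1.335, -0.   ,  1.571]), 'qd': array([-0.001, -0.001,  0.001,  0.   ,  0.002, -0.001]), 'joint_torque': array([ 0.0000e+00, -3.7232e+01,  2.5241e+01,  1.7000e-02,  0.0000e+00,
        0.0000e+00]), 'tool_pos': array([0.144, 0.478, 0.249]), 'tool_rot': array([ 0.145,  0.989, -0.001, -0.   ]), 'contact_force': array([0.432, 0.487, 0.404]), 'wrist_torque': array([-0.021,  0.025, -0.03 ]), 'gripper_force': np.float64(0.0), 'grip_width': np.float64(0.999)} 0.019
dict_keys(['frame', 'range_z', 'K', 'T', 'shot']) [[597.54552094   0.         319.91976446]
 [  0.         597.54552094 241.36724747]
 [  0.           0.           1.        ]] [[ 0.027  0.993 -0.114  0.404]
 [-0.999  0.029  0.013  0.032]
 [ 0.017  0.114  0.993  1.72 ]
 [ 0.     0.     0.     1.   ]] [[ 0.961  0.157 -0.227  0.303]
 [-0.275  0.576 -0.77  -0.951]
 [ 0.01   0.803  0.596  0.892]
 [ 0.     0.     0.     1.   ]]
pot_rim side 0.34 [303. 257.] [ 0.523 -0.043  0.12 ]
locked_mark top 0.68 [308. 281.] [0.482 0.038 0.065]
locked_mark side 0.95 [280. 256.] [
[... 1156 characters left out ...]
square0 side 0.89 [339. 437.] [ 0.495 -0.407  0.   ]
square0 side 0.57 [395. 378.] [ 0.639 -0.313 -0.   ]
can top 0.96 [274. 182.] [0.773 0.146 0.   ]
can side 0.73 [281. 397.] [ 0.414 -0.296  0.   ]
can side 0.71 [376. 231.] [0.771 0.154 0.   ]
guide_pin top 0.44 [349. 188.] [ 0.762 -0.073  0.   ]
guide_pin side 0.76 [400. 291.] [ 0.745 -0.083  0.   ]
guide_pin side 0.44 [310. 173.] [0.678 0.488 0.   ]
guide_pin side 0.42 [335. 252.] [0.64  0.099 0.   ]
cup top 0.76 [160. 226.] [0.632 0.472 0.   ]
cup side 0.93 [294. 177.] [0.624 0.477 0.   ]
starter top 0.97 [225. 232.] [0.62  0.283 0.   ]
starter top 0.66 [352. 271.] [ 0.519 -0.086  0.   ]
starter side 0.63 [313. 214.] [0.631 0.274 0.   ]
```

View pics/t0.png

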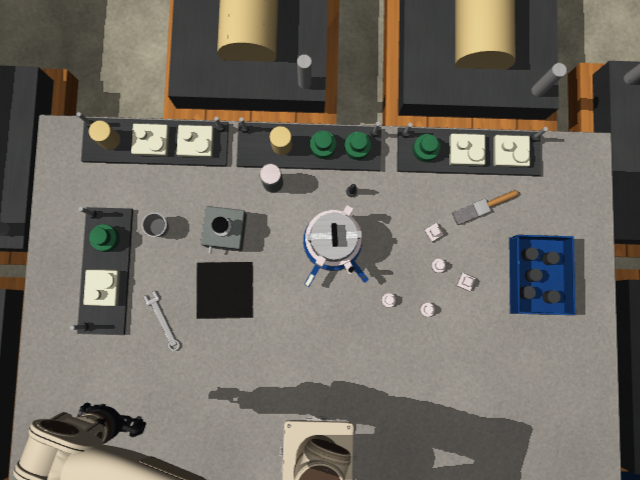

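View pics/s0.png

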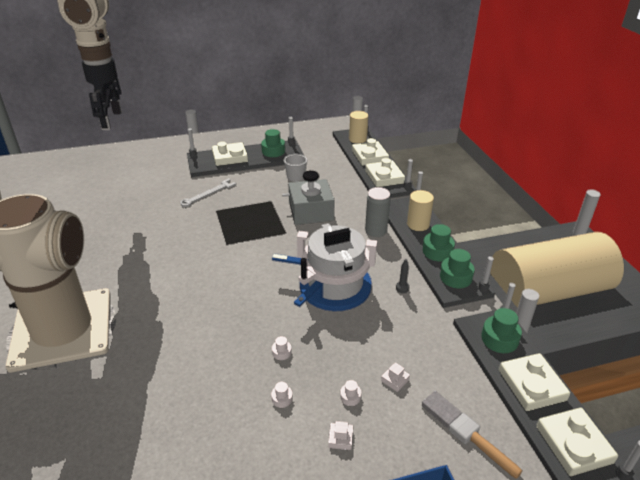

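```bash
cat >> h.py <<'E'
def blobs(W,z0,z1,box,minn=15):
    """connected blobs of points with z in band inside box x0,x1,y0,y1"""
    m=((W[...,2]>z0)&(W[...,2]<z1)&(W[...,0]>box[0])&(W[...,0]<box[1])&(W[...,1]>box[2])&(W[...,1]<box[3])).astype(np.uint8)
    n,l=cv2.connectedComponents(m)
    for i in range(1,n):
        P=W[l==i]
        if len(P)>=minn:
            c=P[:,:2].astype(np.float32);r=cv2.minAreaRect(c)
            print(len(P),"mean",P.mean(0).round(4),"rect",np.round(r[0],4),np.round(r[1],4),round(r[2],1),"circ",[np.round(x,4) for x in cv2.minEnclosingCircle(c)])
E
python3 - <<'E'
from h import *
t=manip.read_camera("top");W=cloud(t)
print("parts flat tops");blobs(W,.028,.045,(.3,.75,-.5,-.1))
print("flanges");blobs(W,.008,.045,(.3,.75,-.5,-.1))
print("lid disc");blobs(W,.122,.136,(.5,.72,-.12,.1))
print("handle/hook/grip");blobs(W,.137,.148,(.45,.72,-.15,.1),5)
print("handle");blobs(W,.152,.17,(.5,.72,-.12,.1))
print("plunger");blobs(W,.115,.135,(.55,.72,.2,.4))
print("starter");blobs(W,.06,.076,(.5,.75,.2,.4))
print("arms");blobs(W,.055,.070,(.4,.72,-.2,.1))
E
```

```text
parts flat tops
58 mean [ 0.6371 -0.3176  0.0354] rect [ 0.6368 -0.3169] [0.0217 0.0228] 28.2 circ [array([ 0.637 , -0.3174]), np.float64(0.0154)]
55 mean [ 0.5409 -0.3306  0.0362] rect [ 0.5408 -0.3312] [0.0194 0.0233] 42.7 circ [array([ 0.5409, -0.3309]), np.float64(0.0119)]
66 mean [ 0.4957 -0.4101  0.0352] rect [ 0.4959 -0.4102] [0.0236 0.022 ] 70.0 circ [array([ 0.496 , -0.4103]), np.float64(0.0143)]
58 mean [ 0.4383 -0.1891  0.0353] rect [ 0.4386 -0.1898] [0.0198 0.0226] 0.6 circ [array([ 0.4381, -0.1892]), np.float64(0.0119)]
59 mean [ 0.4138 -0.2996  0.0365] rect [ 0.4137 -0.2993] [0.0196 0.0242] 1.7 circ [array([ 0.4142, -0.2993]), np.float64(0.0123)]
flanges
566 mean [ 0.7031 -0.433   0.0178] rect [ 0.7061 -0.4387] [0.0492 0.1364] 30.4 circ [array([ 0.7053, -0.439 ]), np.float64(0.0685)]
198 mean [ 0.6355 -0.3156  0.0222] rect [ 0.6368 -0.3174] [0.0404 0.0427] 30.9 circ [array([ 0.6351, -0.317 ]), np.float64(0.0271)]
154 mean [ 0.5397 -0.329   0.0232] rect [ 0.5409 -0.3315] [0.0375 0.0391] 60.7 circ [array([ 0.542 , -0.3303]), np.float64(0.0212)]
198 mean [ 0.4957 -0.4091  
[... 880 characters left out ...]
4, -0.074 ]), np.float64(0.0067)]
handle
122 mean [ 0.6039 -0.0253  0.1593] rect [ 0.6043 -0.0253] [0.0597 0.014 ] 4.6 circ [array([ 0.6041, -0.0234]), np.float64(0.0302)]
plunger
209 mean [0.6251 0.2825 0.1226] rect [0.6252 0.2825] [0.0431 0.0437] 62.3 circ [array([0.6256, 0.2831]), np.float64(0.0229)]
starter
1200 mean [0.624  0.2819 0.0689] rect [0.6255 0.2835] [0.1115 0.111 ] 85.7 circ [array([0.6264, 0.2822]), np.float64(0.0761)]
arms
136 mean [ 0.5145 -0.0998  0.0636] rect [ 0.5156 -0.0979] [0.0727 0.017 ] 40.3 circ [array([ 0.5175, -0.1001]), np.float64(0.0365)]
123 mean [0.4989 0.0301 0.064 ] rect [0.4988 0.0304] [0.0158 0.0629] 61.6 circ [array([0.4981, 0.0293]), np.float64(0.0316)]
```

The images show the pot at (333,238) in the top view. The rounds are at (389,300), (428,310) and (440,266), the squares at (434,232) and (467,282). The mat is at (225,290) and the starter at (222,228). Depth puts the pot axis at (0.604, -0.025), the grip at radius 0.101 and about 0.19 rad open, and the lid at a yaw of about 4.6°. All of these match the given sizes. Next I move above the lid.

Call:
{"method": "arm_command", "body": {
  "rows": [
    [[0,0,0],[0,0,-0.0394]],
    [[0,0,0],[0,0,-0.0394]],
    [[0,0,0],[0,0,-0.0394]],
    [[-0.0615,-0.0792,0],[0,0,0]],
    [[-0.0615,-0.0792,0],[0,0,0]]
  ],
  "claw": 0,
  "newtons": 60
}}

```text
t: 1.87
tool_pos: [0.1975, 0.42, 0.25]
tool_rot: [-0.042, 0.999, 0.0, 0.0]
contact_force: [1.1, 0.9, 0.4]
grip_width: 0.995
gripper_force: 0.0
```

Call:
{"method": "arm_command", "body": {
  "rows": [
    [[-0.0615,-0.0792,0],[0,0,0]],
    [[-0.0615,-0.0792,0],[0,0,0]],
    [[-0.0615,-0.0792,0],[0,0,0]],
    [[-0.0615,-0.0792,0],[0,0,0]],
    [[-0.0615,-0.0792,0],[0,0,0]]
  ]
}}

```text
t: 2.28
tool_pos: [0.334, 0.2699, 0.2506]
tool_rot: [-0.04, 0.999, 0.0, 0.0]
contact_force: [0.4, 0.9, -0.6]
grip_width: 1.001
gripper_force: 0.0
```

Call:
{"method": "arm_command", "body": {
  "rows": [
    [[-0.0615,-0.0792,0],[0,0,0]],
    [[-0.0615,-0.0792,0],[0,0,0]],
    [[-0.0615,-0.0792,0],[0,0,0]],
    [[-0.0615,-0.0792,0],[0,0,0]],
    [[-0.0615,-0.0792,0],[0,0,0]]
  ]
}}

```text
t: 2.7
tool_pos: [0.4694, 0.1216, 0.2506]
tool_rot: [-0.04, 0.999, 0.0, 0.0]
contact_force: [0.7, 1.0, -0.3]
grip_width: 1.0
gripper_force: 0.0
```

Call:
{"method": "arm_command", "body": {
  "rows": [
    [[-0.0615,-0.0792,0],[0,0,0]],
    [[-0.0615,-0.0792,0],[0,0,0]],
    [[-0.0615,-0.0792,0],[0,0,0]],
    [[-0.0615,-0.0792,0],[0,0,0]],
    [[-0.0615,-0.0792,0],[0,0,0]]
  ]
}}

```text
t: 3.12
tool_pos: [0.6046, -0.0266, 0.2503]
tool_rot: [-0.04, 0.999, 0.0, 0.0]
contact_force: [1.1, 0.4, 0.8]
grip_width: 0.996
gripper_force: 0.0
```

Call:
{"method": "arm_command", "body": {
  "rows": [
    [[0,0,0],[0,0,0]],
    [[0,0,0],[0,0,0]],
    [[0,0,0],[0,0,0]]
  ]
}}

```text
t: 3.37
tool_pos: [0.6031, -0.0248, 0.2496]
tool_rot: [-0.039, 0.999, 0.0, -0.001]
contact_force: [-0.6, 0.8, 0.4]
grip_width: 0.997
gripper_force: 0.0
```

```bash
cat >> h.py <<'E'
def go(x,y,z,yaw):
    """remaining turn about tool z, tilt fix, and shift in tool axes (after the turn), in units"""
    s=manip.sense();q=R.from_quat(s["tool_rot"]);p=np.array(s["tool_pos"])
    a=np.radians(yaw);Y=np.array([np.cos(a),np.sin(a),0]);Z=np.array([0,0,-1.]);M=R.from_matrix(np.c_[np.cross(Y,Z),Y,Z])
    m=q.as_matrix();print("t",round(s["t"],2),"pos",p.round(4),"yaw",np.degrees(np.arctan2(m[1,1],m[0,1])).round(2),"j",np.round(s["joints"],2),"F",np.round(s["contact_force"],1),"w",round(s["grip_width"],3),"gf",round(s["gripper_force"],1))
    print("  turn",((q.inv()*M).as_rotvec()/np.pi).round(4),"shift",(M.as_matrix().T@(np.array([x,y,z])-p)/.4).round(4))
E
python3 -c "
from h import *
go(.604,-.0253,.152,94.6)"
```

```text
t 3.37 pos [ 0.6031 -0.0248  0.2496] yaw 94.52 j [-0.04  0.45  0.31  1.43  0.   -0.12] F [-0.6  0.8  0.4] w 0.997 gf 0.0
  turn [ 0.0002 -0.0005 -0.0005] shift [-0.0021 -0.0013  0.2441]
```

Call:
{"method": "arm_command", "body": {
  "rows": [
    [[-0.002,-0.001,0.09],[0,0,0]],
    [[0,0,0.08],[0,0,0]],
    [[0,0,0.05],[0,0,0]],
    [[0,0,0.024],[0,0,0]],
    [[0,0,0],[0,0,0]]
  ]
}}

```text
t: 3.78
tool_pos: [0.602, -0.0237, 0.1507]
tool_rot: [-0.041, 0.999, 0.0, -0.002]
contact_force: [-0.4, 0.6, 0.6]
grip_width: 1.0
gripper_force: 0.0
```

Call:
{"method": "arm_command", "body": {
  "rows": [
    [[0,0,0],[0,0,0]],
    [[0,0,0],[0,0,0]],
    [[0,0,0],[0,0,0]],
    [[0,0,0],[0,0,0]],
    [[0,0,0],[0,0,0]]
  ],
  "claw": 1,
  "newtons": 80
}}

```text
t: 4.2
tool_pos: [0.605, -0.0251, 0.154]
tool_rot: [-0.04, 0.999, -0.0, 0.001]
contact_force: [1.2, -0.5, -0.1]
grip_width: 0.297
gripper_force: 0.0
```

Call:
{"method": "arm_command", "body": {
  "rows": [
    [[0,0,0],[0,0,0]],
    [[0,0,0],[0,0,0]],
    [[0,0,0],[0,0,0]],
    [[0,0,0],[0,0,0]],
    [[0,0,0],[0,0,0]]
  ]
}}

```text
t: 4.62
tool_pos: [0.6049, -0.0253, 0.1537]
tool_rot: [-0.04, 0.999, -0.0, 0.001]
contact_force: [-0.9, 0.2, 6.0]
grip_width: 0.148
gripper_force: 81.4
```

```bash
python3 -c "
from h import *
go(.604,-.0253,.152,94.6)"
```

```text
t 4.62 pos [ 0.6049 -0.0253  0.1537] yaw 94.55 j [-0.04  0.5   0.13  1.2  -0.   -0.12] F [-0.9  0.2  6. ] w 0.148 gf 81.4
  turn [-0.0001  0.0005 -0.0003] shift [0.0021 0.0002 0.0043]
```

Call:
{"method": "arm_command", "body": {
  "rows": [
    [[0,0,-0.02],[0,0,0]],
    [[0,0,-0.05],[0,0,0]],
    [[0,0,-0.08],[0,0,0]],
    [[0,0,-0.1],[0,0,0]],
    [[0,0,0],[0,0,0]]
  ]
}}

```text
t: 5.03
tool_pos: [0.6073, -0.0252, 0.2606]
tool_rot: [-0.04, 0.999, -0.0, 0.006]
contact_force: [2.0, -0.7, -1.6]
grip_width: 0.147
gripper_force: 80.4
```

Call:
{"method": "arm_command", "body": {
  "rows": [
    [[0.0322,0.0776,0],[0,0,0]],
    [[0.0322,0.0776,0],[0,0,0]],
    [[0.0322,0.0776,0],[0,0,0]],
    [[0.0322,0.0776,0],[0,0,0]],
    [[0.0322,0.0776,0],[0,0,0]]
  ]
}}

```text
t: 5.45
tool_pos: [0.5264, 0.1255, 0.2518]
tool_rot: [-0.039, 0.999, -0.0, -0.001]
contact_force: [1.4, 0.8, -4.1]
grip_width: 0.145
gripper_force: 80.2
```

Call:
{"method": "arm_command", "body": {
  "rows": [
    [[0.0322,0.0776,0],[0,0,0]],
    [[0.0322,0.0776,0],[0,0,0]],
    [[0.0322,0.0776,0],[0,0,0]],
    [[0.0322,0.0776,0],[0,0,0]],
    [[0.0322,0.0776,0],[0,0,0]]
  ]
}}

```text
t: 5.87
tool_pos: [0.4498, 0.2751, 0.252]
tool_rot: [-0.04, 0.999, -0.0, -0.001]
contact_force: [0.3, 0.1, -3.2]
grip_width: 0.147
gripper_force: 80.2
```

Call:
{"method": "arm_command", "body": {
  "rows": [
    [[0,0,0],[0,0,0]],
    [[0,0,0],[0,0,0]],
    [[0,0,0],[0,0,0]]
  ]
}}

```text
t: 6.12
tool_pos: [0.4509, 0.2739, 0.252]
tool_rot: [-0.04, 0.999, -0.001, -0.001]
contact_force: [0.3, -0.5, -3.5]
grip_width: 0.149
gripper_force: 80.2
```

```bash
python3 -c "
from h import *
go(.452,.274,.0495,94.6)
t=manip.read_camera('side');W=cloud(t);m=cv2.inRange(t['frame'],(0,0,0),(45,45,45))>0
m&=(abs(W[...,2])<.012)&(W[...,0]>.3)&(W[...,0]<.6)&(W[...,1]>.15)&(W[...,1]<.4)
P=W[m];print(len(P),P.min(0),P.max(0))
W=cloud(manip.read_camera('top'))
print('bosses');blobs(W,.028,.045,(.3,.75,-.5,-.1))
print('lid');blobs(W,.215,.245,(.3,.65,.1,.4))
print('pot in');blobs(W,.10,.1255,(.5,.7,-.12,.1))"
```

```text
t 6.12 pos [0.4509 0.2739 0.252 ] yaw 94.6 j [ 0.55  0.3   0.08  1.36 -0.    0.47] F [ 0.3 -0.5 -3.5] w 0.149 gf 80.2
  turn [-0.0004 -0.0004  0.    ] shift [-2.900e-03 -1.000e-04  5.064e-01]
1820 [ 0.37487348  0.19879303 -0.00321343] [0.53325485 0.3626687  0.01081724]
bosses
58 mean [ 0.6367 -0.3167  0.0361] rect [ 0.6367 -0.3172] [0.0216 0.0232] 29.1 circ [array([ 0.6367, -0.317 ]), np.float64(0.0158)]
53 mean [ 0.5406 -0.3311  0.0357] rect [ 0.5407 -0.3308] [0.019  0.0235] 55.8 circ [array([ 0.54  , -0.3317]), np.float64(0.0121)]
62 mean [ 0.4962 -0.4103  0.0351] rect [ 0.4964 -0.4106] [0.0241 0.0226] 65.6 circ [array([ 0.4955, -0.4102]), np.float64(0.0154)]
55 mean [ 0.4384 -0.1891  0.0356] rect [ 0.4387 -0.19  ] [0.0197 0.0234] 1.1 circ [array([ 0.4387, -0.1898]), np.float64(0.0121)]
60 mean [ 0.4139 -0.2996  0.0355] rect [ 0.4137 -0.2997] [0.0196 0.023 ] 1.5 circ [array([ 0.4143, -0.2996]), np.float64(0.0121)]
lid
745 mean [0.4594 0.2427 0.2281] rect [0.4648 0.2424] [0.1259 0.0738] 25.4 circ [array([0.4553, 0.263 ]), np.float64(0.0637)]
pot in
304 mean [ 0.6077 -0.026   0.1162] rect [ 0.6036 -0.0257] [0.1269 0.1271] 66.4 circ [array([ 0.6021, -0.0249]), np.float64(0.0687)]
```

Call:
{"method": "arm_command", "body": {
  "rows": [
    [[-0.006,0.013,0.1],[0,0,0]],
    [[0,0,0.1],[0,0,0]],
    [[0,0,0.1],[0,0,0]],
    [[0,0,0.1],[0,0,0]],
    [[0,0,0.06],[0,0,0]]
  ]
}}

```text
t: 6.63
tool_pos: [0.4516, 0.2767, 0.0645]
tool_rot: [-0.038, 0.999, -0.001, -0.003]
contact_force: [-0.4, 0.0, -3.3]
grip_width: 0.145
gripper_force: 79.9
```

Call:
{"method": "arm_command", "body": {
  "rows": [
    [[0,0,0.025],[0,0,0]],
    [[0,0,0.014],[0,0,0]],
    [[0,0,0.007],[0,0,0]],
    [[0,0,0],[0,0,0]],
    [[0,0,0],[0,0,0]]
  ]
}}

```text
t: 7.05
tool_pos: [0.4549, 0.2802, 0.0522]
tool_rot: [-0.04, 0.999, 0.001, 0.002]
contact_force: [-0.8, -0.5, -2.6]
grip_width: 0.148
gripper_force: 80.0
```

```bash
python3 -c "
from h import *
go(.452,.28,.0487,94.6)"
```

```text
t 7.05 pos [0.4549 0.2802 0.0522] yaw 94.53 j [ 0.55  0.47 -0.21  0.88  0.    0.47] F [-0.8 -0.5 -2.6] w 0.148 gf 80.0
  turn [ 0.0006  0.0011 -0.0004] shift [0.0072 0.0002 0.0087]
```

Call:
{"method": "arm_command", "body": {
  "rows": [
    [[0,0,0.005],[0,0,0]],
    [[0,0,0.003],[0,0,0]],
    [[0,0,0],[0,0,0]]
  ]
}}

```text
t: 7.3
tool_pos: [0.4544, 0.2802, 0.0487]
tool_rot: [-0.04, 0.999, 0.001, 0.002]
contact_force: [-0.5, 0.0, 2.8]
grip_width: 0.15
gripper_force: 80.9
```

Call:
{"method": "arm_command", "body": {
  "rows": [
    [[0,0,0],[0,0,0]],
    [[0,0,0],[0,0,0]],
    [[0,0,0],[0,0,0]],
    [[0,0,0],[0,0,0]],
    [[0,0,0],[0,0,0]]
  ],
  "claw": 0.4
}}

```text
t: 7.72
tool_pos: [0.4533, 0.2794, 0.0471]
tool_rot: [-0.04, 0.999, -0.0, 0.0]
contact_force: [-0.2, 1.0, -0.1]
grip_width: 0.6
gripper_force: 0.0
```

Call:
{"method": "arm_command", "body": {
  "rows": [
    [[0,0,-0.05],[0,0,0]],
    [[0,0,-0.1],[0,0,0]],
    [[0,0,-0.1],[0,0,0]],
    [[0,0,-0.1],[0,0,0]],
    [[0,0,-0.1],[0,0,0]]
  ]
}}

```text
t: 8.13
tool_pos: [0.4528, 0.2792, 0.2288]
tool_rot: [-0.04, 0.999, -0.0, -0.0]
contact_force: [0.2, 1.1, -0.2]
grip_width: 0.601
gripper_force: 0.0
```

Call:
{"method": "arm_command", "body": {
  "rows": [
    [[0.0112,-0.0973,0],[0,0,0]],
    [[0.0112,-0.0973,0],[0,0,0]],
    [[0.0112,-0.0973,0],[0,0,0]],
    [[0.0112,-0.0973,0],[0,0,0]],
    [[0.0112,-0.0973,0],[0,0,0]]
  ]
}}

```text
t: 8.55
tool_pos: [0.4459, 0.0822, 0.2272]
tool_rot: [-0.04, 0.999, -0.0, 0.0]
contact_force: [1.4, 0.2, 0.6]
grip_width: 0.598
gripper_force: 0.0
```

Call:
{"method": "arm_command", "body": {
  "rows": [
    [[0.0112,-0.0973,0],[0,0,0]],
    [[0.0112,-0.0973,0],[0,0,0]],
    [[0.0112,-0.0973,0],[0,0,0]],
    [[0.0112,-0.0973,0],[0,0,0]],
    [[0.0112,-0.0973,0],[0,0,0]]
  ]
}}

```text
t: 8.97
tool_pos: [0.439, -0.1139, 0.2273]
tool_rot: [-0.04, 0.999, -0.0, 0.0]
contact_force: [1.9, 0.2, -0.2]
grip_width: 0.601
gripper_force: 0.0
```

Call:
{"method": "arm_command", "body": {
  "rows": [
    [[0.0112,-0.0973,0],[0,0,0]],
    [[0.0112,-0.0973,0],[0,0,0]],
    [[0,0,0],[0,0,0]],
    [[0,0,0],[0,0,0]]
  ]
}}

```text
t: 9.3
tool_pos: [0.4363, -0.1923, 0.2268]
tool_rot: [-0.037, 0.999, 0.0, -0.0]
contact_force: [0.2, -0.2, 0.2]
grip_width: 0.596
gripper_force: 0.0
```

```bash
cat > chk.py <<'E'
from h import *
def parts():
    t=manip.read_camera('top');q=manip.read_camera('side')
    for n,p in(('top',t),('side',q)):
        print(n);blobs(cloud(p),.028,.045,(.3,.75,-.5,-.09))
        print([(round(d["score"],2),world(p,0,d["position"]).round(3)[:2]) for d in manip.mark_of("boss0",p) if d["score"]>.3])
    return t,q
E
python3 -c "
from chk import *
go(.4386,-.1896,.040,94.6)
t,q=parts()
print('lid');blobs(cloud(t),.018,.032,(.3,.6,.15,.42));blobs(cloud(t),.05,.06,(.3,.6,.15,.42))"
```

```text
t 9.3 pos [ 0.4363 -0.1923  0.2268] yaw 94.29 j [-0.42  0.21 -0.1   1.26  0.   -0.49] F [ 0.2 -0.2  0.2] w 0.596 gf 0.0
  turn [ 0.0002 -0.0001 -0.0017] shift [-0.0063  0.0062  0.467 ]
top
63 mean [ 0.6366 -0.3168  0.0359] rect [ 0.6368 -0.3174] [0.0216 0.0226] 31.3 circ [array([ 0.6372, -0.3174]), np.float64(0.0151)]
56 mean [ 0.5403 -0.3303  0.0349] rect [ 0.5405 -0.3305] [0.0216 0.0219] 60.8 circ [array([ 0.54  , -0.3306]), np.float64(0.0128)]
62 mean [ 0.496  -0.4104  0.0359] rect [ 0.4961 -0.4106] [0.0235 0.0218] 69.3 circ [array([ 0.4958, -0.411 ]), np.float64(0.0138)]
[(0.57, array([ 0.433, -0.202])), (0.57, array([ 0.536, -0.339])), (0.44, array([ 0.647, -0.313]))]
side
104 mean [ 0.4383 -0.1919  0.0355] rect [ 0.4381 -0.1907] [0.0228 0.0251] 16.2 circ [array([ 0.4403, -0.1913]), np.float64(0.0143)]
145 mean [ 0.6365 -0.3199  0.0353] rect [ 0.6374 -0.3185] [0.0252 0.0223] 30.0 circ [array([ 0.6372, -0.318 ]), np.float64(0.0165)]
136 mean [ 0.5402 -0.334   0.0356] rect [ 0.5411 -0.333 ] [0.0225 0.0234] 53.5 circ [array([ 0.5411, -0.3324]), np.float64(0.0126)]
141 mean [ 0.4141 -0.3029  0.0356] rect [ 0.4147 -0.3019] [0.0237 0.0229] 40.7 circ [array([ 0.4148, -0.3012]), np.float64(0.0131)]
172 mean [ 0.4958 -0.4134  0.036 ] rect [ 0.4964 -0.411 ] [0.0258 0.0211] 73.2 circ [array([ 0.496 , -0.4119]), np.float64(0.0148)]
[(0.87, array([ 0.413, -0.293])), (0.77, array([ 0.541, -0.327])), (0.58, array([ 0.435, -0.187]))]
lid
1359 mean [0.4525 0.2798 0.0247] rect [0.4532 0.2807] [0.1254 0.125 ] 47.0 circ [array([0.4511, 0.2798]), np.float64(0.0731)]
84 mean [0.4515 0.2793 0.0546] rect [0.4531 0.2788] [0.0585 0.0142] 4.0 circ [array([0.453 , 0.2798]), np.float64(0.0297)]
```

Call:
{"method": "arm_command", "body": {
  "rows": [
    [[-0.006,0.006,0.1],[0,0,0]],
    [[0,0,0.1],[0,0,0]],
    [[0,0,0.1],[0,0,0]],
    [[0,0,0.1],[0,0,0]],
    [[0,0,0.045],[0,0,0]]
  ]
}}

```text
t: 9.92
tool_pos: [0.4361, -0.1847, 0.0449]
tool_rot: [-0.041, 0.999, 0.002, -0.003]
contact_force: [-0.9, -0.5, -0.1]
grip_width: 0.6
gripper_force: 0.0
```

Call:
{"method": "arm_command", "body": {
  "rows": [
    [[0,0,0.02],[0,0,0]],
    [[0,0,0],[0,0,0]],
    [[0,0,0],[0,0,0]]
  ]
}}

```text
t: 10.17
tool_pos: [0.4399, -0.1872, 0.0419]
tool_rot: [-0.041, 0.999, -0.0, 0.0]
contact_force: [0.6, -0.2, -0.6]
grip_width: 0.6
gripper_force: 0.0
```

Call:
{"method": "arm_command", "body": {
  "rows": [
    [[0,0,0],[0,0,0]],
    [[0,0,0],[0,0,0]],
    [[0,0,0],[0,0,0]],
    [[0,0,0],[0,0,0]],
    [[0,0,0],[0,0,0]]
  ],
  "claw": 1,
  "newtons": 50
}}

```text
t: 10.58
tool_pos: [0.4406, -0.1883, 0.0432]
tool_rot: [-0.04, 0.999, -0.001, 0.002]
contact_force: [-0.3, 0.3, 5.3]
grip_width: 0.251
gripper_force: 48.8
```

Call:
{"method": "arm_command", "body": {
  "rows": [
    [[0,0,-0.03],[0,0,0]],
    [[0,0,-0.1],[0,0,0]],
    [[0,0,-0.1],[0,0,0]],
    [[0,0,-0.1],[0,0,0]],
    [[0,0,-0.1],[0,0,0]]
  ]
}}

```text
t: 11.0
tool_pos: [0.4386, -0.1878, 0.2159]
tool_rot: [-0.04, 0.999, -0.0, 0.001]
contact_force: [0.1, -0.9, -1.7]
grip_width: 0.253
gripper_force: 49.1
```

```bash
python3 -c "
from h import *
a=np.radians(4.6);go(.6036+.03*np.cos(a),-.0257+.03*np.sin(a),.095,94.6)"
```

```text
t 11.0 pos [ 0.4386 -0.1878  0.2159] yaw 94.54 j [-0.4   0.21 -0.12  1.23  0.   -0.48] F [ 0.1 -0.9 -1.7] w 0.253 gf 49.1
  turn [-0.0002  0.0004 -0.0003] shift [-0.5186  0.3708  0.3023]
```

Call:
{"method": "arm_command", "body": {
  "rows": [
    [[-0.0741,0.053,0],[0,0,0]],
    [[-0.0741,0.053,0],[0,0,0]],
    [[-0.0741,0.053,0],[0,0,0]],
    [[-0.0741,0.053,0],[0,0,0]],
    [[-0.0741,0.053,0],[0,0,0]]
  ]
}}

```text
t: 11.42
tool_pos: [0.5795, -0.0694, 0.2145]
tool_rot: [-0.039, 0.999, -0.0, 0.001]
contact_force: [0.9, -0.9, -1.1]
grip_width: 0.253
gripper_force: 49.2
```

Call:
{"method": "arm_command", "body": {
  "rows": [
    [[-0.0741,0.053,0],[0,0,0]],
    [[-0.0741,0.053,0],[0,0,0]],
    [[0,0,0],[0,0,0]],
    [[0,0,0],[0,0,0]]
  ]
}}

```text
t: 11.75
tool_pos: [0.6349, -0.0218, 0.2126]
tool_rot: [-0.041, 0.999, -0.0, -0.0]
contact_force: [-1.7, 0.0, 0.2]
grip_width: 0.252
gripper_force: 49.2
```

```bash
python3 -c "
from h import *
a=np.radians(4.6);go(.6036+.03*np.cos(a),-.0257+.03*np.sin(a),.095,94.6)"
```

```text
t 11.75 pos [ 0.6349 -0.0218  0.2126] yaw 94.72 j [-0.03  0.53  0.34  1.38 -0.   -0.12] F [-1.7  0.   0.2] w 0.252 gf 49.2
  turn [-0.     -0.0001  0.0007] shift [ 0.0039 -0.0035  0.2939]
```

Call:
{"method": "arm_command", "body": {
  "rows": [
    [[0.004,-0.003,0.09],[0,0,0]],
    [[0,0,0.09],[0,0,0]],
    [[0,0,0.08],[0,0,0]],
    [[0,0,0.032],[0,0,0]],
    [[0,0,0],[0,0,0]]
  ]
}}

```text
t: 12.17
tool_pos: [0.6283, -0.0258, 0.0924]
tool_rot: [-0.039, 0.999, 0.0, -0.004]
contact_force: [-1.1, -0.0, -1.4]
grip_width: 0.253
gripper_force: 49.2
```

Call:
{"method": "arm_command", "body": {
  "rows": [
    [[0,0,0],[0,0,0]],
    [[0,0,0],[0,0,0]]
  ]
}}

```text
t: 12.33
tool_pos: [0.6335, -0.0255, 0.0987]
tool_rot: [-0.039, 0.999, -0.0, 0.002]
contact_force: [0.1, 0.9, -0.6]
grip_width: 0.25
gripper_force: 49.2
```

Call:
{"method": "arm_command", "body": {
  "rows": [
    [[0,0,0],[0,0,0]],
    [[0,0,0],[0,0,0]],
    [[0,0,0],[0,0,0]],
    [[0,0,0],[0,0,0]]
  ],
  "claw": 0.5
}}

```text
t: 12.67
tool_pos: [0.6332, -0.0247, 0.0975]
tool_rot: [-0.04, 0.999, -0.0, 0.001]
contact_force: [-1.1, -0.4, -0.5]
grip_width: 0.5
gripper_force: 0.0
```

Call:
{"method": "arm_command", "body": {
  "rows": [
    [[0,0,-0.08],[0,0,0]],
    [[0,0,-0.1],[0,0,0]],
    [[0,0,-0.1],[0,0,0]],
    [[0,0,-0.02],[0,0,0.037]],
    [[0,0,0],[0,0,0.037]]
  ]
}}

```text
t: 13.08
tool_pos: [0.6352, -0.0247, 0.2223]
tool_rot: [0.079, 0.997, 0.0, 0.005]
contact_force: [0.8, -0.2, -0.3]
grip_width: 0.498
gripper_force: 0.0
```

Call:
{"method": "arm_command", "body": {
  "rows": [
    [[0,0,0],[0,0,0.037]],
    [[0,0,0],[0,0,0.037]],
    [[0,0,0],[0,0,0.037]],
    [[0,0,0],[0,0,0.037]],
    [[0,0,0],[0,0,0.037]]
  ]
}}

```text
t: 13.5
tool_pos: [0.6326, -0.0246, 0.2166]
tool_rot: [0.361, 0.932, 0.0, 0.0]
contact_force: [-0.4, -0.2, -0.6]
grip_width: 0.5
gripper_force: 0.0
```

Call:
{"method": "arm_command", "body": {
  "rows": [
    [[0,0,0],[0,0,0.037]],
    [[0,0,0],[0,0,0.037]],
    [[-0.0286,-0.094,0],[0,0,0]],
    [[-0.0286,-0.094,0],[0,0,0]],
    [[-0.0286,-0.094,0],[0,0,0]]
  ]
}}

```text
t: 13.92
tool_pos: [0.5585, -0.1173, 0.2162]
tool_rot: [0.464, 0.886, -0.0, 0.0]
contact_force: [0.4, -1.3, 0.5]
grip_width: 0.503
gripper_force: 0.0
```

Call:
{"method": "arm_command", "body": {
  "rows": [
    [[-0.0286,-0.094,0],[0,0,0]],
    [[-0.0286,-0.094,0],[0,0,0]],
    [[-0.0286,-0.094,0],[0,0,0]],
    [[-0.0286,-0.094,0],[0,0,0]],
    [[-0.0286,-0.094,0],[0,0,0]]
  ]
}}

```text
t: 14.33
tool_pos: [0.4357, -0.2721, 0.2169]
tool_rot: [0.464, 0.886, -0.0, 0.001]
contact_force: [0.2, 0.4, 0.4]
grip_width: 0.499
gripper_force: 0.0
```

Call:
{"method": "arm_command", "body": {
  "rows": [
    [[-0.0286,-0.094,0],[0,0,0]],
    [[0,0,0],[0,0,0]],
    [[0,0,0],[0,0,0]]
  ]
}}

```text
t: 14.58
tool_pos: [0.4113, -0.3033, 0.2168]
tool_rot: [0.467, 0.884, 0.0, 0.0]
contact_force: [0.5, 0.8, -0.4]
grip_width: 0.5
gripper_force: 0.0
```

```bash
python3 -c "
from chk import *
t,q=parts()
go(.414,-.300,.042,34.6)
print('in pot');blobs(cloud(t),.028,.075,(.55,.66,-.08,.03))"
```

```text
top
63 mean [ 0.6364 -0.317   0.0359] rect [ 0.6368 -0.3175] [0.0215 0.023 ] 32.1 circ [array([ 0.6366, -0.3168]), np.float64(0.0147)]
58 mean [ 0.5402 -0.3307  0.0351] rect [ 0.54   -0.3311] [0.0212 0.022 ] 54.9 circ [array([ 0.54 , -0.331]), np.float64(0.0119)]
56 mean [ 0.4972 -0.4089  0.035 ] rect [ 0.4956 -0.4108] [0.024  0.0221] 68.2 circ [array([ 0.4959, -0.4114]), np.float64(0.015)]
57 mean [ 0.4137 -0.2996  0.0356] rect [ 0.414  -0.2997] [0.0216 0.0217] 55.6 circ [array([ 0.4151, -0.2998]), np.float64(0.0134)]
[(0.72, array([ 0.534, -0.337])), (0.67, array([ 0.417, -0.3  ])), (0.51, array([ 0.629, -0.031]))]
side
146 mean [ 0.6364 -0.3199  0.0354] rect [ 0.6363 -0.3187] [0.0254 0.0227] 32.4 circ [array([ 0.637 , -0.3193]), np.float64(0.0152)]
135 mean [ 0.5404 -0.3338  0.0352] rect [ 0.5405 -0.3327] [0.0246 0.0226] 73.0 circ [array([ 0.541 , -0.3323]), np.float64(0.013)]
139 mean [ 0.4144 -0.3027  0.0355] rect [ 0.4141 -0.3008] [0.0242 0.0223] 77.9 circ [array([ 0.4143, -0.301 ]), np.float64(0.013)]
171 mean [ 0.4958 -0.4132  0.0358] rect [ 0.4963 -0.4114] [0.0253 0.021 ] 72.7 circ [array([ 0.4958, -0.4111]), np.float64(0.0151)]
[(0.7, array([0.691, 0.504])), (0.68, array([ 0.642, -0.314])), (0.61, array([ 0.417, -0.297])), (0.56, array([ 0.541, -0.332]))]
t 14.78 pos [ 0.4134 -0.3007  0.2164] yaw 34.73 j [-0.63  0.28 -0.03  1.26  0.    0.34] F [ 0.3 -0.4  0.2] w 0.499 gf 0.0
  turn [0.0001 0.     0.0007] shift [0.0006 0.0022 0.436 ]
in pot
32 mean [0.6476 0.0114 0.0487] rect [0.6451 0.0137] [0.0062 0.0489] 43.0 circ [array([0.6429, 0.0116]), np.float64(0.0245)]
43 mean [ 0.6475 -0.063   0.0513] rect [ 0.6468 -0.0633] [0.0482 0.0067] 49.6 circ [array([ 0.6443, -0.0612]), np.float64(0.0242)]
152 mean [ 0.6308 -0.0255  0.0431] rect [ 0.6322 -0.0259] [0.0382 0.0372] 2.8 circ [array([ 0.6318, -0.0254]), np.float64(0.0199)]
```

Call:
{"method": "arm_command", "body": {
  "rows": [
    [[0,0.002,0.1],[0,0,0]],
    [[0,0,0.1],[0,0,0]],
    [[0,0,0.1],[0,0,0]],
    [[0,0,0.09],[0,0,0]],
    [[0,0,0.035],[0,0,0]]
  ]
}}

```text
t: 15.2
tool_pos: [0.4112, -0.2976, 0.0414]
tool_rot: [0.463, 0.886, 0.001, -0.004]
contact_force: [-0.6, 0.9, -0.3]
grip_width: 0.5
gripper_force: 0.0
```

Call:
{"method": "arm_command", "body": {
  "rows": [
    [[0,0,0.012],[0,0,0]],
    [[0,0,0],[0,0,0]],
    [[0,0,0],[0,0,0]]
  ]
}}

```text
t: 15.45
tool_pos: [0.4146, -0.3011, 0.0424]
tool_rot: [0.464, 0.886, -0.0, 0.001]
contact_force: [0.0, -0.2, 0.6]
grip_width: 0.501
gripper_force: 0.0
```

Call:
{"method": "arm_command", "body": {
  "rows": [
    [[0,0,0],[0,0,0]],
    [[0,0,0],[0,0,0]],
    [[0,0,0],[0,0,0]],
    [[0,0,0],[0,0,0]],
    [[0,0,0],[0,0,0]]
  ],
  "claw": 1
}}

```text
t: 15.87
tool_pos: [0.4149, -0.302, 0.0436]
tool_rot: [0.465, 0.886, 0.0, 0.002]
contact_force: [0.2, 0.7, 6.6]
grip_width: 0.25
gripper_force: 49.1
```

Call:
{"method": "arm_command", "body": {
  "rows": [
    [[0,0,-0.03],[0,0,0]],
    [[0,0,-0.1],[0,0,0]],
    [[0,0,-0.1],[0,0,0]],
    [[0,0,-0.1],[0,0,0]],
    [[0,0,-0.105],[0,0,0]]
  ]
}}

```text
t: 16.28
tool_pos: [0.4124, -0.301, 0.2171]
tool_rot: [0.465, 0.885, -0.0, -0.0]
contact_force: [1.3, -0.4, -2.2]
grip_width: 0.249
gripper_force: 49.2
```

Call:
{"method": "arm_command", "body": {
  "rows": [
    [[0.0411,0.0867,0],[0,0,0]],
    [[0.0411,0.0867,0],[0,0,0]],
    [[0.0411,0.0867,0],[0,0,0]],
    [[0.0411,0.0867,0],[0,0,0]],
    [[0.0411,0.0867,0],[0,0,0]]
  ]
}}

```text
t: 16.7
tool_pos: [0.5096, -0.1338, 0.2159]
tool_rot: [0.465, 0.885, -0.0, 0.001]
contact_force: [0.5, -0.5, -0.7]
grip_width: 0.251
gripper_force: 49.2
```

Call:
{"method": "arm_command", "body": {
  "rows": [
    [[0.0411,0.0867,0],[0,0,0]],
    [[0.0411,0.0867,0],[0,0,0]],
    [[0.0411,0.0867,0],[0,0,0]],
    [[0.0411,0.0867,0],[0,0,0]],
    [[0,0,0],[0,0,0]]
  ]
}}

```text
t: 17.12
tool_pos: [0.5887, 0.0039, 0.215]
tool_rot: [0.462, 0.887, 0.002, 0.001]
contact_force: [0.7, -1.0, -1.5]
grip_width: 0.248
gripper_force: 49.3
```

```bash
python3 -c "
from h import *
go(.5866,-.001,.096,34.6)"
```

```text
t 17.12 pos [0.5887 0.0039 0.215 ] yaw 35.03 j [0.01 0.43 0.18 1.32 0.   0.96] F [ 0.7 -1.  -1.5] w 0.248 gf 49.3
  turn [ 0.0012 -0.0003  0.0024] shift [-0.007  -0.0112  0.2976]
```

Call:
{"method": "arm_command", "body": {
  "rows": [
    [[-0.002,-0.003,0.09],[0,0,0]],
    [[0,0,0.09],[0,0,0]],
    [[0,0,0.08],[0,0,0]],
    [[0,0,0.036],[0,0,0]],
    [[0,0,0],[0,0,0]]
  ]
}}

```text
t: 17.53
tool_pos: [0.5833, -0.0038, 0.0936]
tool_rot: [0.465, 0.885, -0.001, -0.002]
contact_force: [0.1, 1.7, -0.6]
grip_width: 0.251
gripper_force: 53.8
```

Call:
{"method": "arm_command", "body": {
  "rows": [
    [[0,0,0],[0,0,0]],
    [[0,0,0],[0,0,0]]
  ]
}}

```text
t: 17.7
tool_pos: [0.5859, -0.0038, 0.0978]
tool_rot: [0.465, 0.885, 0.0, 0.001]
contact_force: [-0.1, 0.9, -1.7]
grip_width: 0.251
gripper_force: 53.8
```

Call:
{"method": "arm_command", "body": {
  "rows": [
    [[0,0,0],[0,0,0]],
    [[0,0,0],[0,0,0]],
    [[0,0,0],[0,0,0]],
    [[0,0,0],[0,0,0]]
  ],
  "claw": 0.5
}}

```text
t: 18.03
tool_pos: [0.5859, -0.0035, 0.0976]
tool_rot: [0.465, 0.885, 0.0, 0.001]
contact_force: [0.4, -0.5, 0.4]
grip_width: 0.496
gripper_force: 0.0
```

Call:
{"method": "arm_command", "body": {
  "rows": [
    [[0,0,-0.08],[0,0,0]],
    [[0,0,-0.1],[0,0,0]],
    [[0,0,-0.1],[0,0,0]],
    [[0,0,-0.02],[0,0,0.037]],
    [[0,0,0],[0,0,0.037]]
  ]
}}

```text
t: 18.45
tool_pos: [0.5881, -0.0035, 0.2223]
tool_rot: [0.567, 0.824, 0.003, 0.004]
contact_force: [0.6, 0.1, -1.1]
grip_width: 0.498
gripper_force: 0.0
```

Call:
{"method": "arm_command", "body": {
  "rows": [
    [[0,0,0],[0,0,0.037]],
    [[0,0,0],[0,0,0.037]],
    [[0,0,0],[0,0,0.037]],
    [[0,0,0],[0,0,0.037]],
    [[0,0,0],[0,0,0.037]]
  ]
}}

```text
t: 18.87
tool_pos: [0.5854, -0.0035, 0.2171]
tool_rot: [0.779, 0.627, 0.0, 0.0]
contact_force: [-0.2, 0.3, -0.0]
grip_width: 0.501
gripper_force: 0.0
```

Call:
{"method": "arm_command", "body": {
  "rows": [
    [[0,0,0],[0,0,0.037]],
    [[0,0,0],[0,0,0.037]],
    [[-0.0883,0.0277,0],[0,0,0]],
    [[-0.0883,0.0277,0],[0,0,0]],
    [[-0.0883,0.0277,0],[0,0,0]]
  ]
}}

```text
t: 19.28
tool_pos: [0.5701, -0.1139, 0.2171]
tool_rot: [0.844, 0.536, 0.0, 0.0]
contact_force: [0.2, 0.4, 1.1]
grip_width: 0.495
gripper_force: 0.0
```

Call:
{"method": "arm_command", "body": {
  "rows": [
    [[-0.0883,0.0277,0],[0,0,0]],
    [[-0.0883,0.0277,0],[0,0,0]],
    [[-0.0883,0.0277,0],[0,0,0]],
    [[-0.0883,0.0277,0],[0,0,0]],
    [[-0.0883,0.0277,0],[0,0,0]]
  ]
}}

```text
t: 19.7
tool_pos: [0.5442, -0.2985, 0.2172]
tool_rot: [0.845, 0.535, 0.0, 0.0]
contact_force: [0.3, 1.0, 0.2]
grip_width: 0.501
gripper_force: 0.0
```

Call:
{"method": "arm_command", "body": {
  "rows": [
    [[-0.0883,0.0277,0],[0,0,0]],
    [[0,0,0],[0,0,0]],
    [[0,0,0],[0,0,0]]
  ]
}}

```text
t: 19.95
tool_pos: [0.5388, -0.3357, 0.2165]
tool_rot: [0.846, 0.533, 0.0, -0.0]
contact_force: [-0.1, 0.5, -0.8]
grip_width: 0.494
gripper_force: 0.0
```

```bash
python3 -c "
from chk import *
t,q=parts()
go(.5403,-.331,.042,-25.4)
print('in pot');blobs(cloud(t),.028,.075,(.55,.66,-.08,.03))"
```

```text
top
61 mean [ 0.6365 -0.3169  0.0362] rect [ 0.6371 -0.3176] [0.0216 0.0246] 29.3 circ [array([ 0.6371, -0.3162]), np.float64(0.0144)]
57 mean [ 0.5405 -0.3308  0.0359] rect [ 0.5406 -0.3301] [0.0205 0.0229] 39.9 circ [array([ 0.5401, -0.3311]), np.float64(0.0123)]
[(0.6, array([ 0.609, -0.022])), (0.59, array([ 0.626, -0.039])), (0.45, array([ 0.59 , -0.004])), (0.44, array([ 0.539, -0.345]))]
side
143 mean [ 0.6367 -0.3197  0.0351] rect [ 0.6372 -0.318 ] [0.0244 0.0236] 37.0 circ [array([ 0.6373, -0.3185]), np.float64(0.0152)]
137 mean [ 0.5402 -0.3341  0.0357] rect [ 0.541  -0.3323] [0.025  0.0231] 61.2 circ [array([ 0.5411, -0.332 ]), np.float64(0.0132)]
170 mean [ 0.4958 -0.4131  0.0358] rect [ 0.4963 -0.4113] [0.0247 0.021 ] 72.5 circ [array([ 0.4959, -0.4118]), np.float64(0.014)]
[(0.77, array([ 0.543, -0.321])), (0.52, array([0.637, 0.12 ]))]
t 20.15 pos [ 0.5399 -0.3322  0.2169] yaw -25.23 j [-0.55  0.53  0.34  1.39  0.    1.46] F [-0.4  0.2 -0.5] w 0.501 gf 0.0
  turn [-0.     -0.0001  0.0009] shift [ 0.0031 -0.0005  0.4374]
in pot
26 mean [0.6471 0.0125 0.0513] rect [0.6445 0.0145] [0.0052 0.0469] 44.6 circ [array([0.6427, 0.0127]), np.float64(0.0235)]
45 mean [ 0.6479 -0.0625  0.0511] rect [ 0.6463 -0.0635] [0.0476 0.0058] 48.5 circ [array([ 0.6442, -0.0615]), np.float64(0.0239)]
155 mean [ 0.6309 -0.0251  0.0429] rect [ 0.6326 -0.0259] [0.0378 0.0371] 1.1 circ [array([ 0.6318, -0.0254]), np.float64(0.0199)]
154 mean [ 0.5853 -0.0012  0.0429] rect [ 0.5861 -0.0015] [0.0368 0.0365] 46.9 circ [array([ 0.5873, -0.0022]), np.float64(0.021)]
```

Call:
{"method": "arm_command", "body": {
  "rows": [
    [[0.003,0,0.1],[0,0,0]],
    [[0,0,0.1],[0,0,0]],
    [[0,0,0.1],[0,0,0]],
    [[0,0,0.09],[0,0,0]],
    [[0,0,0.035],[0,0,0]]
  ]
}}

```text
t: 20.57
tool_pos: [0.5373, -0.3285, 0.0411]
tool_rot: [0.844, 0.536, -0.002, -0.004]
contact_force: [-0.9, -0.4, -0.3]
grip_width: 0.501
gripper_force: 0.0
```

Call:
{"method": "arm_command", "body": {
  "rows": [
    [[0,0,0.012],[0,0,0]],
    [[0,0,0],[0,0,0]],
    [[0,0,0],[0,0,0]]
  ]
}}

```text
t: 20.82
tool_pos: [0.5415, -0.3321, 0.0434]
tool_rot: [0.845, 0.536, 0.0, 0.001]
contact_force: [1.0, -0.7, -0.1]
grip_width: 0.501
gripper_force: 0.0
```

Call:
{"method": "arm_command", "body": {
  "rows": [
    [[0,0,0],[0,0,0]],
    [[0,0,0],[0,0,0]],
    [[0,0,0],[0,0,0]],
    [[0,0,0],[0,0,0]],
    [[0,0,0],[0,0,0]]
  ],
  "claw": 1
}}

```text
t: 21.23
tool_pos: [0.5419, -0.3332, 0.0448]
tool_rot: [0.845, 0.535, 0.001, 0.002]
contact_force: [-0.1, 0.5, 6.2]
grip_width: 0.252
gripper_force: 48.9
```

Call:
{"method": "arm_command", "body": {
  "rows": [
    [[0,0,-0.03],[0,0,0]],
    [[0,0,-0.1],[0,0,0]],
    [[0,0,-0.1],[0,0,0]],
    [[0,0,-0.1],[0,0,0]],
    [[0,0,-0.105],[0,0,0]]
  ]
}}

```text
t: 21.65
tool_pos: [0.5394, -0.3322, 0.218]
tool_rot: [0.845, 0.535, -0.0, -0.0]
contact_force: [-0.1, -0.4, -0.5]
grip_width: 0.252
gripper_force: 49.1
```

Call:
{"method": "arm_command", "body": {
  "rows": [
    [[0.0974,-0.0264,0],[0,0,0]],
    [[0.0974,-0.0264,0],[0,0,0]],
    [[0.0974,-0.0264,0],[0,0,0]],
    [[0.0974,-0.0264,0],[0,0,0]],
    [[0.0974,-0.0264,0],[0,0,0]]
  ]
}}

```text
t: 22.07
tool_pos: [0.5755, -0.1323, 0.2169]
tool_rot: [0.845, 0.534, 0.0, 0.0]
contact_force: [1.3, -0.7, -0.7]
grip_width: 0.25
gripper_force: 49.2
```

Call:
{"method": "arm_command", "body": {
  "rows": [
    [[0.0974,-0.0264,0],[0,0,0]],
    [[0.0974,-0.0264,0],[0,0,0]],
    [[0,0,0],[0,0,0]],
    [[0,0,0],[0,0,0]]
  ]
}}

```text
t: 22.4
tool_pos: [0.5901, -0.0518, 0.2165]
tool_rot: [0.844, 0.537, 0.0, 0.0]
contact_force: [0.3, -0.5, -0.8]
grip_width: 0.254
gripper_force: 49.2
```

```bash
python3 -c "
from h import *
go(.5907,-.0528,.096,-25.4)"
```

```text
t 22.4 pos [ 0.5901 -0.0518  0.2165] yaw -25.06 j [-0.09  0.44  0.2   1.33 -0.    1.92] F [ 0.3 -0.5 -0.8] w 0.254 gf 49.2
  turn [0.0002 0.     0.0019] shift [-0.0016  0.0024  0.3012]
```

Call:
{"method": "arm_command", "body": {
  "rows": [
    [[-0.001,0.002,0.09],[0,0,0]],
    [[0,0,0.09],[0,0,0]],
    [[0,0,0.08],[0,0,0]],
    [[0,0,0.04],[0,0,0]],
    [[0,0,0],[0,0,0]]
  ]
}}

```text
t: 22.82
tool_pos: [0.5894, -0.0563, 0.094]
tool_rot: [0.845, 0.534, -0.001, -0.001]
contact_force: [-0.1, -0.2, 0.2]
grip_width: 0.246
gripper_force: 54.7
```

Call:
{"method": "arm_command", "body": {
  "rows": [
    [[0,0,0],[0,0,0]],
    [[0,0,0],[0,0,0]]
  ]
}}

```text
t: 22.98
tool_pos: [0.5905, -0.0564, 0.0962]
tool_rot: [0.845, 0.534, -0.0, 0.0]
contact_force: [-0.1, -0.5, 0.1]
grip_width: 0.252
gripper_force: 54.7
```

Call:
{"method": "arm_command", "body": {
  "rows": [
    [[0,0,0],[0,0,0]],
    [[0,0,0],[0,0,0]],
    [[0,0,0],[0,0,0]],
    [[0,0,0],[0,0,0]]
  ],
  "claw": 0.5
}}

```text
t: 23.32
tool_pos: [0.5907, -0.0552, 0.0961]
tool_rot: [0.845, 0.535, 0.0, 0.0]
contact_force: [0.6, -0.2, -0.8]
grip_width: 0.5
gripper_force: 0.0
```

Call:
{"method": "arm_command", "body": {
  "rows": [
    [[0,0,-0.08],[0,0,0]],
    [[0,0,-0.1],[0,0,0]],
    [[0,0,-0.1],[0,0,0]],
    [[0,0,-0.02],[0,0,-0.037]],
    [[0,0,0],[0,0,-0.037]]
  ]
}}

```text
t: 23.73
tool_pos: [0.5932, -0.0551, 0.2211]
tool_rot: [0.775, 0.632, 0.004, 0.004]
contact_force: [-0.1, 0.2, -0.6]
grip_width: 0.495
gripper_force: 0.0
```

Call:
{"method": "arm_command", "body": {
  "rows": [
    [[0,0,0],[0,0,-0.037]],
    [[0,0,0],[0,0,-0.037]],
    [[0,0,0],[0,0,-0.037]],
    [[0,0,0],[0,0,-0.037]],
    [[0,0,0],[0,0,-0.037]]
  ]
}}

```text
t: 24.15
tool_pos: [0.5905, -0.0548, 0.2159]
tool_rot: [0.562, 0.827, 0.0, 0.0]
contact_force: [-0.7, 0.9, 0.4]
grip_width: 0.497
gripper_force: 0.0
```

Call:
{"method": "arm_command", "body": {
  "rows": [
    [[0,0,0],[0,0,-0.037]],
    [[0,0,0],[0,0,-0.037]],
    [[0,0,0],[0,0,-0.037]],
    [[0,0,0],[0,0,-0.037]],
    [[0,0,0],[0,0,-0.037]]
  ]
}}

```text
t: 24.57
tool_pos: [0.5905, -0.0549, 0.2158]
tool_rot: [0.301, 0.954, -0.0, 0.0]
contact_force: [0.8, 0.5, 0.1]
grip_width: 0.5
gripper_force: 0.0
```

Call:
{"method": "arm_command", "body": {
  "rows": [
    [[0,0,0],[0,0,-0.037]],
    [[0,0,0],[0,0,-0.037]],
    [[0,0,0],[0,0,-0.037]],
    [[0,0,0],[0,0,-0.037]],
    [[0,0,0],[0,0,-0.037]]
  ]
}}

```text
t: 24.98
tool_pos: [0.5905, -0.0548, 0.2158]
tool_rot: [0.015, 1.0, -0.0, 0.0]
contact_force: [0.1, 0.4, -0.6]
grip_width: 0.502
gripper_force: 0.0
```

Call:
{"method": "arm_command", "body": {
  "rows": [
    [[0,0,0],[0,0,-0.037]],
    [[0.0307,0.095,0],[0,0,0]],
    [[0.0307,0.095,0],[0,0,0]],
    [[0.0307,0.095,0],[0,0,0]],
    [[0.0307,0.095,0],[0,0,0]]
  ]
}}

```text
t: 25.4
tool_pos: [0.5287, 0.0938, 0.2158]
tool_rot: [-0.039, 0.999, 0.0, 0.0]
contact_force: [0.5, 0.1, 0.4]
grip_width: 0.501
gripper_force: 0.0
```

Call:
{"method": "arm_command", "body": {
  "rows": [
    [[0.0307,0.095,0],[0,0,0]],
    [[0.0307,0.095,0],[0,0,0]],
    [[0.0307,0.095,0],[0,0,0]],
    [[0.0307,0.095,0],[0,0,0]],
    [[0.0307,0.095,0],[0,0,0]]
  ]
}}

```text
t: 25.82
tool_pos: [0.4521, 0.2789, 0.2161]
tool_rot: [-0.04, 0.999, 0.0, 0.0]
contact_force: [0.9, 0.7, 0.2]
grip_width: 0.497
gripper_force: 0.0
```

Call:
{"method": "arm_command", "body": {
  "rows": [
    [[0,0,0],[0,0,0]],
    [[0,0,0],[0,0,0]],
    [[0,0,0],[0,0,0]]
  ]
}}

```text
t: 26.07
tool_pos: [0.4531, 0.2771, 0.2157]
tool_rot: [-0.04, 0.999, -0.0, 0.0]
contact_force: [0.8, -1.1, -0.2]
grip_width: 0.501
gripper_force: 0.0
```

```bash
python3 -c "
from chk import *
t,q=parts()
go(.4532,.2794,.0487,94.6)
print('in pot');blobs(cloud(t),.028,.075,(.55,.66,-.08,.03))
print('rim');blobs(cloud(t),.10,.1255,(.5,.7,-.12,.1))
print('hooks');blobs(cloud(t),.13,.15,(.45,.72,-.15,.1),5)
cv2.imwrite('pics/p1.png',cv2.resize(np.hstack([t['frame'][170:330,250:500,::-1],q['frame'][200:360,230:480,::-1]])[:,:],None,fx=1.6,fy=1.6,interpolation=cv2.INTER_CUBIC))"
```

```text
top
60 mean [ 0.6364 -0.317   0.0362] rect [ 0.6367 -0.3176] [0.0213 0.023 ] 34.9 circ [array([ 0.6372, -0.3166]), np.float64(0.0135)]
65 mean [ 0.4958 -0.4104  0.0353] rect [ 0.4962 -0.4105] [0.0237 0.0228] 69.8 circ [array([ 0.4965, -0.4107]), np.float64(0.0144)]
[(0.53, array([ 0.59 , -0.007])), (0.49, array([ 0.629, -0.029])), (0.43, array([ 0.593, -0.062]))]
side
144 mean [ 0.6366 -0.3197  0.0351] rect [ 0.6375 -0.3182] [0.0243 0.0217] 32.1 circ [array([ 0.6372, -0.3189]), np.float64(0.0152)]
171 mean [ 0.496  -0.413   0.0355] rect [ 0.4962 -0.4117] [0.0244 0.0211] 72.7 circ [array([ 0.497 , -0.4116]), np.float64(0.0148)]
[(0.48, array([0.625, 0.485])), (0.31, array([0.69 , 0.514]))]
t 26.27 pos [0.4538 0.2758 0.2157] yaw 94.41 j [ 0.55  0.32  0.02  1.27 -0.    0.47] F [ 0.2 -0.5  0.1] w 0.499 gf 0.0
  turn [-0.0001  0.     -0.001 ] shift [0.0009 0.0091 0.4174]
in pot
32 mean [0.6467 0.0117 0.0492] rect [0.6443 0.0116] [0.0094 0.051 ] 47.1 circ [array([0.643 , 0.0102]), np.float64(0.0258)]
42 mean [ 0.6465 -0.064   0.0528] rect [ 0.6463 -0.0631] [0.0483 0.0063] 49.3 circ [array(
[... 262 characters left out ...]
y([ 0.586 , -0.0017]), np.float64(0.02)]
152 mean [ 0.5896 -0.0546  0.0438] rect [ 0.5911 -0.0547] [0.0381 0.0366] 44.5 circ [array([ 0.5906, -0.0553]), np.float64(0.0199)]
rim
313 mean [ 0.6071 -0.026   0.1163] rect [ 0.6033 -0.0257] [0.1271 0.1275] 61.3 circ [array([ 0.6025, -0.0249]), np.float64(0.0688)]
hooks
64 mean [ 0.6715 -0.0601  0.1407] rect [ 0.6716 -0.0603] [0.0193 0.0228] 61.4 circ [array([ 0.6718, -0.0598]), np.float64(0.0142)]
67 mean [0.5341 0.0094 0.1399] rect [0.5343 0.0095] [0.0191 0.022 ] 65.1 circ [array([0.5334, 0.0094]), np.float64(0.0137)]
24 mean [ 0.5156 -0.0739  0.1386] rect [ 0.5158 -0.0741] [0.0108 0.0133] 88.5 circ [array([ 0.5154, -0.074 ]), np.float64(0.0067)]
```

View pics/p1.png

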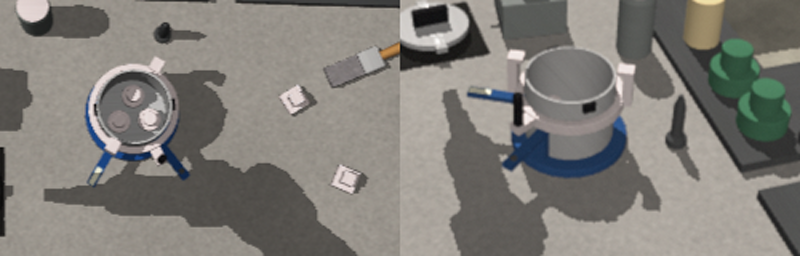

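All three rounds stand in the pot (crop 110–160, 90–125). The squares are untouched, and the witness blocks at crop (95,107) and (175,103) give a pot yaw of about 4.5°. Next I fetch the lid.

Call:
{"method": "arm_command", "body": {
  "rows": [
    [[0,0.006,0.1],[0,0,0]],
    [[0,0,0.1],[0,0,0]],
    [[0,0,0.1],[0,0,0]],
    [[0,0,0.08],[0,0,0]],
    [[0,0,0.025],[0,0,0]]
  ]
}}

```text
t: 26.68
tool_pos: [0.4501, 0.2762, 0.0487]
tool_rot: [-0.039, 0.999, -0.002, -0.004]
contact_force: [-0.9, 0.1, -0.2]
grip_width: 0.498
gripper_force: 0.0
```

Call:
{"method": "arm_command", "body": {
  "rows": [
    [[0,0,0.011],[0,0,0]],
    [[0,0,0],[0,0,0]],
    [[0,0,0],[0,0,0]]
  ]
}}

```text
t: 26.93
tool_pos: [0.4547, 0.2801, 0.0511]
tool_rot: [-0.039, 0.999, 0.001, 0.002]
contact_force: [0.6, 0.4, -0.5]
grip_width: 0.501
gripper_force: 0.0
```

Call:
{"method": "arm_command", "body": {
  "rows": [
    [[0,0,0],[0,0,0]],
    [[0,0,0],[0,0,0]],
    [[0,0,0],[0,0,0]],
    [[0,0,0],[0,0,0]],
    [[0,0,0],[0,0,0]]
  ],
  "claw": 1,
  "newtons": 80
}}

```text
t: 27.35
tool_pos: [0.4544, 0.2803, 0.0514]
tool_rot: [-0.04, 0.999, 0.001, 0.002]
contact_force: [-0.5, -0.2, 5.7]
grip_width: 0.144
gripper_force: 81.0
```

Call:
{"method": "arm_command", "body": {
  "rows": [
    [[0,0,0],[0,0,0]],
    [[0,0,0],[0,0,0]]
  ]
}}

```text
t: 27.52
tool_pos: [0.4544, 0.2803, 0.0514]
tool_rot: [-0.04, 0.999, 0.001, 0.002]
contact_force: [-0.2, -1.2, 5.8]
grip_width: 0.144
gripper_force: 81.0
```

```bash
python3 -c "
from h import *
go(.4532,.2794,.0487,94.6)
s=manip.sense()
W=cloud(manip.read_camera('top'));print('lid');blobs(W,.018,.032,(.3,.6,.15,.42))
W=cloud(manip.read_camera('side'));print('lid side');blobs(W,.018,.032,(.3,.6,.15,.42))"
```

```text
t 27.52 pos [0.4544 0.2803 0.0514] yaw 94.56 j [ 0.55  0.47 -0.21  0.88 -0.    0.47] F [-0.2 -1.2  5.8] w 0.144 gf 81.0
  turn [ 0.0005  0.0012 -0.0002] shift [ 0.0032 -0.0021  0.0067]
lid
500 mean [0.4637 0.2495 0.025 ] rect [0.4686 0.248 ] [0.1247 0.0706] 24.4 circ [array([0.4589, 0.2698]), np.float64(0.0628)]
lid side
81 mean [0.579  0.2481 0.0257] rect [0.5733 0.274 ] [0.0297 0.1078] 13.1 circ [array([0.5866, 0.2772]), np.float64(0.054)]
867 mean [0.452  0.2619 0.0254] rect [0.4545 0.2785] [0.1282 0.1274] 51.4 circ [array([0.4569, 0.278 ]), np.float64(0.076)]
```

Call:
{"method": "arm_command", "body": {
  "rows": [
    [[0,0,-0.03],[0,0,0]],
    [[0,0,-0.09],[0,0,0]],
    [[0,0,-0.1],[0,0,0]],
    [[0,0,-0.1],[0,0,0]],
    [[0,0,-0.1],[0,0,0]]
  ]
}}

```text
t: 28.03
tool_pos: [0.4521, 0.2792, 0.2188]
tool_rot: [-0.04, 0.999, -0.0, -0.001]
contact_force: [1.1, 0.4, -4.0]
grip_width: 0.144
gripper_force: 79.7
```

Call:
{"method": "arm_command", "body": {
  "rows": [
    [[0,0,-0.1],[0,0,0]],
    [[-0.0348,-0.0879,0],[0,0,0]],
    [[-0.0348,-0.0879,0],[0,0,0]],
    [[-0.0348,-0.0879,0],[0,0,0]],
    [[-0.0348,-0.0879,0],[0,0,0]]
  ]
}}

```text
t: 28.45
tool_pos: [0.5196, 0.1427, 0.2577]
tool_rot: [-0.041, 0.999, 0.0, 0.0]
contact_force: [0.7, -0.1, -3.7]
grip_width: 0.145
gripper_force: 79.8
```

Call:
{"method": "arm_command", "body": {
  "rows": [
    [[-0.0348,-0.0879,0],[0,0,0]],
    [[-0.0348,-0.0879,0],[0,0,0]],
    [[-0.0348,-0.0879,0],[0,0,0]],
    [[-0.0348,-0.0879,0],[0,0,0]],
    [[-0.0348,-0.0879,0],[0,0,0]]
  ]
}}

```text
t: 28.87
tool_pos: [0.603, -0.0276, 0.2571]
tool_rot: [-0.04, 0.999, 0.0, -0.0]
contact_force: [0.7, 1.1, -4.0]
grip_width: 0.143
gripper_force: 79.8
```

Call:
{"method": "arm_command", "body": {
  "rows": [
    [[0,0,0],[0,0,0]],
    [[0,0,0],[0,0,0]],
    [[0,0,0],[0,0,0]],
    [[0,0,0],[0,0,0]]
  ]
}}

```text
t: 29.2
tool_pos: [0.6024, -0.025, 0.2571]
tool_rot: [-0.04, 0.999, 0.0, -0.0]
contact_force: [-0.3, 0.5, -3.3]
grip_width: 0.142
gripper_force: 80.0
```

```bash
python3 -c "
from h import *
go(.6046,-.025,.1564,94.6)
W=cloud(manip.read_camera('side'));print('lid side');blobs(W,.22,.245,(.5,.7,-.12,.1))
print('parts',);blobs(cloud(manip.read_camera('top')),.028,.045,(.3,.75,-.5,-.1))"
```

```text
t 29.2 pos [ 0.6024 -0.025   0.2571] yaw 94.62 j [-0.04  0.45  0.32  1.44  0.   -0.12] F [-0.3  0.5 -3.3] w 0.142 gf 80.0
  turn [ 0.0001 -0.0003  0.0001] shift [-0.0056 -0.0006  0.2517]
lid side
1527 mean [ 0.5965 -0.0426  0.2312] rect [ 0.6009 -0.0278] [0.1257 0.1261] 51.9 circ [array([ 0.6044, -0.0257]), np.float64(0.0755)]
parts
61 mean [ 0.637  -0.317   0.0353] rect [ 0.637  -0.3178] [0.0215 0.0244] 32.5 circ [array([ 0.6378, -0.3161]), np.float64(0.0146)]
63 mean [ 0.4954 -0.4103  0.0362] rect [ 0.4956 -0.4113] [0.0233 0.0233] 64.6 circ [array([ 0.4955, -0.4104]), np.float64(0.0151)]
```

Call:
{"method": "arm_command", "body": {
  "rows": [
    [[-0.004,0,0.08],[0,0,0]],
    [[0,0,0.06],[0,0,0]],
    [[0,0,0.03],[0,0,0]],
    [[0,0,0],[0,0,0]],
    [[0,0,0],[0,0,0]]
  ]
}}

```text
t: 29.72
tool_pos: [0.6039, -0.0247, 0.189]
tool_rot: [-0.041, 0.999, 0.0, -0.001]
contact_force: [0.1, 0.2, -2.9]
grip_width: 0.143
gripper_force: 79.9
```

Call:
{"method": "arm_command", "body": {
  "rows": [
    [[0,0,0],[0,0,0]],
    [[0,0,0],[0,0,0]],
    [[0,0,0],[0,0,0]]
  ]
}}

```text
t: 29.97
tool_pos: [0.6055, -0.0256, 0.191]
tool_rot: [-0.04, 0.999, -0.0, 0.002]
contact_force: [-0.9, 0.3, -3.1]
grip_width: 0.144
gripper_force: 79.9
```

```bash
python3 -c "
from h import *
go(.6046,-.025,.1564,94.6)
"
```

```text
t 29.97 pos [ 0.6055 -0.0256  0.191 ] yaw 94.58 j [-0.04  0.48  0.19  1.28 -0.   -0.12] F [-0.9  0.3 -3.1] w 0.144 gf 79.9
  turn [-0.0001  0.001  -0.0001] shift [0.0022 0.0017 0.0865]
```

Call:
{"method": "arm_command", "body": {
  "rows": [
    [[0.001,0.001,0.02],[0,0,0]],
    [[0,0,0.02],[0,0,0]],
    [[0,0,0.015],[0,0,0]],
    [[0,0,0.01],[0,0,0]],
    [[0,0,0],[0,0,0]]
  ]
}}

```text
t: 30.38
tool_pos: [0.6031, -0.0255, 0.1613]
tool_rot: [-0.04, 0.999, 0.0, -0.002]
contact_force: [-0.2, 0.1, -3.2]
grip_width: 0.148
gripper_force: 80.0
```

Call:
{"method": "arm_command", "body": {
  "rows": [
    [[0,0,0.01],[0,0,0]],
    [[0,0,0.006],[0,0,0]],
    [[0,0,0],[0,0,0]],
    [[0,0,0],[0,0,0]]
  ]
}}

```text
t: 30.72
tool_pos: [0.6043, -0.0254, 0.1569]
tool_rot: [-0.04, 0.999, 0.0, 0.0]
contact_force: [-0.0, -0.2, -2.4]
grip_width: 0.144
gripper_force: 80.0
```

```bash
python3 -c "
from h import *
go(.6046,-.025,.1564,94.6)
W=cloud(manip.read_camera('side'));print('lid side');blobs(W,.123,.15,(.5,.7,-.12,.1))
"
```

```text
t 30.72 pos [ 0.6043 -0.0254  0.1569] yaw 94.56 j [-0.04  0.5   0.14  1.21  0.   -0.12] F [-0.  -0.2 -2.4] w 0.144 gf 80.0
  turn [-0.      0.0001 -0.0002] shift [-0.0009  0.001   0.0014]
lid side
1603 mean [ 0.6046 -0.0428  0.1321] rect [ 0.6045 -0.0276] [0.1292 0.1423] 21.9 circ [array([ 0.6167, -0.0282]), np.float64(0.0764)]
113 mean [0.5328 0.0058 0.1374] rect [0.5353 0.0093] [0.0274 0.0222] 64.0 circ [array([0.535 , 0.0107]), np.float64(0.0163)]
57 mean [ 0.5153 -0.0778  0.1348] rect [ 0.516  -0.0747] [0.0158 0.0107] 74.5 circ [array([ 0.5155, -0.0746]), np.float64(0.0088)]
```

Call:
{"method": "arm_command", "body": {
  "rows": [
    [[0,0,0.004],[0,0,0]],
    [[0,0,0.002],[0,0,0]],
    [[0,0,0],[0,0,0]]
  ]
}}

```text
t: 31.02
tool_pos: [0.6044, -0.0254, 0.1564]
tool_rot: [-0.04, 0.999, -0.0, 0.001]
contact_force: [-3.3, -0.2, 4.9]
grip_width: 0.146
gripper_force: 81.3
```

Call:
{"method": "arm_command", "body": {
  "rows": [
    [[0,0,0],[0,0,0]],
    [[0,0,0],[0,0,0]],
    [[0,0,0],[0,0,0]],
    [[0,0,0],[0,0,0]]
  ],
  "claw": 0.6
}}

```text
t: 31.35
tool_pos: [0.6044, -0.0254, 0.1546]
tool_rot: [-0.04, 0.999, -0.0, 0.0]
contact_force: [0.1, -0.1, 0.5]
grip_width: 0.399
gripper_force: 0.0
```

Call:
{"method": "arm_command", "body": {
  "rows": [
    [[0,0,-0.04],[0,0,0]],
    [[0,0,-0.08],[0,0,0]],
    [[0,0,-0.08],[0,0,-0.0338]],
    [[0,0,0],[0,0,-0.0338]],
    [[0,0,0],[0,0,-0.0338]]
  ]
}}

```text
t: 31.77
tool_pos: [0.6059, -0.0255, 0.2375]
tool_rot: [-0.2, 0.98, -0.001, 0.003]
contact_force: [-0.9, 0.8, -0.7]
grip_width: 0.398
gripper_force: 0.0
```

Call:
{"method": "arm_command", "body": {
  "rows": [
    [[0,0,0],[0,0,-0.0338]],
    [[0.084,0,0],[0,0,0]],
    [[0.084,0,0],[0,0,0]],
    [[0.084,0,0],[0,0,0]],
    [[0,0,0],[0,0,0]]
  ],
  "claw": 0.65
}}

```text
t: 32.18
tool_pos: [0.5101, -0.0759, 0.2337]
tool_rot: [-0.248, 0.969, 0.001, -0.003]
contact_force: [-0.5, -0.3, 0.6]
grip_width: 0.35
gripper_force: 0.0
```

Call:
{"method": "arm_command", "body": {
  "rows": [
    [[0,0,0],[0,0,0]],
    [[0,0,0],[0,0,0]],
    [[0,0,0],[0,0,0]]
  ]
}}

```text
t: 32.43
tool_pos: [0.5172, -0.0739, 0.2348]
tool_rot: [-0.25, 0.968, -0.0, 0.001]
contact_force: [1.3, 0.5, 0.0]
grip_width: 0.349
gripper_force: 0.0
```

```bash
python3 -c "
from h import *
go(.516,-.0743,.121,118.9)
q=manip.read_camera('side');W=cloud(q);print('side');blobs(W,.123,.15,(.5,.7,-.12,.1))
W=cloud(manip.read_camera('top'));print('top');blobs(W,.123,.136,(.5,.7,-.12,.1));blobs(W,.152,.166,(.5,.7,-.12,.1))
cv2.imwrite('pics/p2.png',cv2.resize(q['frame'][200:320,230:430,::-1],None,fx=3,fy=3,interpolation=cv2.INTER_CUBIC))
"
```

```text
t 32.43 pos [ 0.5172 -0.0739  0.2348] yaw 118.92 j [-0.14  0.29  0.03  1.31  0.   -0.65] F [1.3 0.5 0. ] w 0.349 gf 0.0
  turn [-0.0003  0.0004  0.0001] shift [0.0031 0.0005 0.2844]
side
1686 mean [ 0.6055 -0.0399  0.1318] rect [ 0.6047 -0.0269] [0.1281 0.1445] 23.4 circ [array([ 0.6171, -0.0262]), np.float64(0.0767)]
100 mean [0.531  0.0049 0.1366] rect [0.5345 0.0089] [0.0257 0.0222] 69.2 circ [array([0.5342, 0.0078]), np.float64(0.0143)]
56 mean [ 0.5153 -0.0775  0.1348] rect [ 0.5159 -0.0763] [0.0144 0.012 ] 52.8 circ [array([ 0.5157, -0.0761]), np.float64(0.0084)]
top
1193 mean [ 0.6048 -0.0133  0.1297] rect [ 0.6046 -0.0083] [0.1051 0.1306] 76.4 circ [array([ 0.6029, -0.0202]), np.float64(0.0666)]
123 mean [ 0.6038 -0.0255  0.1596] rect [ 0.6042 -0.0256] [0.0596 0.0141] 4.9 circ [array([ 0.6041, -0.0247]), np.float64(0.0302)]
```

View pics/p2.png

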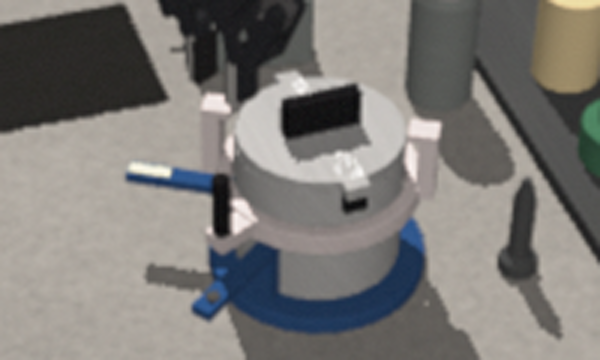

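The lid is seated level, and its ear at crop (350,185) sits above the black block at (355,203). The grip post is at (222,205), beneath the gripper. Next I descend to straddle it.

Call:
{"method": "arm_command", "body": {
  "rows": [
    [[0.002,0,0.08],[0,0,0]],
    [[0,0,0.06],[0,0,0]],
    [[0,0,0.03],[0,0,0]],
    [[0,0,0.03],[0,0,0]],
    [[0,0,0.03],[0,0,0]]
  ]
}}

```text
t: 32.95
tool_pos: [0.5158, -0.074, 0.1413]
tool_rot: [-0.25, 0.968, 0.0, -0.0]
contact_force: [0.1, 0.4, 0.7]
grip_width: 0.35
gripper_force: 0.0
```

Call:
{"method": "arm_command", "body": {
  "rows": [
    [[0,0,0.03],[0,0,0]],
    [[0,0,0.02],[0,0,0]],
    [[0,0,0],[0,0,0]],
    [[0,0,0],[0,0,0]]
  ]
}}

```text
t: 33.28
tool_pos: [0.5154, -0.0742, 0.1221]
tool_rot: [-0.25, 0.968, 0.0, -0.0]
contact_force: [0.0, 0.1, -0.0]
grip_width: 0.348
gripper_force: 0.0
```

```bash
python3 -c "
from h import *
go(.516,-.0743,.121,118.9)
d=np.radians(6);print(.1*np.sin(d)/.4,.1*(1-np.cos(d))/.4,6/180)
"
```

```text
t 33.28 pos [ 0.5154 -0.0742  0.1221] yaw 118.92 j [-0.14  0.37 -0.16  1.04  0.   -0.65] F [ 0.   0.1 -0. ] w 0.348 gf 0.0
  turn [ 0.0002 -0.0002  0.0001] shift [-0.0013 -0.001   0.0027]
0.026132115816913368 0.0013695261579316775 0.03333333333333333
```

Call:
{"method": "arm_command", "body": {
  "rows": [
    [[-0.0014,0.0261,0],[0,0,0.0333]],
    [[-0.0014,0.0261,0],[0,0,0.0333]],
    [[-0.0014,0.0261,0],[0,0,0.0333]],
    [[-0.0014,0.0261,0],[0,0,0.0333]],
    [[-0.0014,0.0261,0],[0,0,0.0333]]
  ]
}}

```text
t: 33.7
tool_pos: [0.5033, -0.0245, 0.1234]
tool_rot: [0.012, 1.0, -0.001, 0.001]
contact_force: [0.2, -0.5, -1.2]
grip_width: 0.345
gripper_force: 0.9
```

Call:
{"method": "arm_command", "body": {
  "rows": [
    [[-0.0014,0.0261,0],[0,0,0.0333]],
    [[-0.0014,0.0261,0],[0,0,0.0333]],
    [[-0.0014,0.0261,0],[0,0,0.0333]],
    [[0,0,0],[0,0,0]],
    [[0,0,0],[0,0,0]]
  ]
}}

```text
t: 34.12
tool_pos: [0.5092, 0.0068, 0.1233]
tool_rot: [0.164, 0.987, 0.0, 0.001]
contact_force: [-0.2, -1.0, -0.2]
grip_width: 0.35
gripper_force: 0.0
```

```bash
cat > col.py <<'E'
from h import *
a=np.radians(151.7);go(.6034+.1*np.cos(a),-.0257+.1*np.sin(a),.121,61.7)
s=manip.sense();p=s["tool_pos"];v=np.array(p[:2])-[.6034,-.0257];print("pol",np.hypot(*v).round(4),np.degrees(np.arctan2(v[1],v[0]))%360)
for c in("top","side"):
    W=cloud(manip.read_camera(c));print(c);blobs(W,.136,.148,(.48,.7,-.14,.09),6)
E
python3 col.py
```

```text
t 34.12 pos [0.5092 0.0068 0.1233] yaw 71.16 j [ 0.01  0.35 -0.19  1.03 -0.    0.34] F [-0.2 -1.  -0.2] w 0.35 gf 0.0
  turn [0.0002 0.0006 0.0526] shift [0.0042 0.0401 0.0058]
pol 0.0996 160.96778908521318
top
56 mean [ 0.6277 -0.0985  0.1413] rect [ 0.6273 -0.0979] [0.02   0.0221] 19.8 circ [array([ 0.6269, -0.0982]), np.float64(0.0144)]
side
72 mean [0.5788 0.0447 0.1412] rect [0.5792 0.0461] [0.0249 0.0244] 16.3 circ [array([0.5789, 0.0462]), np.float64(0.015)]
118 mean [ 0.6026 -0.0322  0.142 ] rect [ 0.6036 -0.0329] [0.0138 0.06  ] 87.4 circ [array([ 0.6038, -0.029 ]), np.float64(0.0302)]
6 mean [ 0.5039 -0.0229  0.1372] rect [ 0.504  -0.0224] [0.0054 0.0025] 43.1 circ [array([ 0.5037, -0.0221]), np.float64(0.0029)]
94 mean [ 0.6274 -0.1008  0.1408] rect [ 0.6265 -0.0995] [0.0224 0.0267] 13.6 circ [array([ 0.6269, -0.0996]), np.float64(0.015)]
```

Call:
{"method": "arm_command", "body": {
  "rows": [
    [[-0.0008,0.0196,0],[0,0,0.025]],
    [[-0.0008,0.0196,0],[0,0,0.025]],
    [[0,0.0044,0],[0,0,0.0056]],
    [[0,0,0],[0,0,0]],
    [[0,0,0],[0,0,0]]
  ]
}}

```text
t: 34.63
tool_pos: [0.5155, 0.022, 0.1225]
tool_rot: [0.25, 0.968, 0.0, 0.0]
contact_force: [-0.2, 0.3, 0.3]
grip_width: 0.35
gripper_force: 0.0
```

Call:
{"method": "arm_command", "body": {
  "rows": [
    [[0,0.0044,0],[0,0,0.0056]],
    [[0,0,0],[0,0,0]],
    [[0,0,0],[0,0,0]]
  ]
}}

```text
t: 34.88
tool_pos: [0.5163, 0.0236, 0.1225]
tool_rot: [0.259, 0.966, -0.0, 0.0]
contact_force: [-0.2, -1.6, 1.7]
grip_width: 0.349
gripper_force: 0.6
```

```bash
python3 col.py
```

```text
t 34.88 pos [0.5163 0.0236 0.1225] yaw 59.94 j [ 0.05  0.37 -0.17  1.03 -0.    0.57] F [-0.2 -1.6  1.7] w 0.349 gf 0.6
  turn [-0.0001  0.0001 -0.0098] shift [-0.0001 -0.0053  0.0037]
pol 0.1001 150.4970022417074
top
57 mean [ 0.6146 -0.1017  0.1417] rect [ 0.6148 -0.1014] [0.0194 0.0217] 3.5 circ [array([ 0.6152, -0.1013]), np.float64(0.0127)]
side
70 mean [0.5906 0.048  0.1411] rect [0.5904 0.0503] [0.0197 0.0261] 5.6 circ [array([0.5905, 0.0502]), np.float64(0.0152)]
14 mean [0.5336 0.0345 0.1414] rect [0.5334 0.0347] [0.0131 0.0065] 50.6 circ [array([0.5327, 0.0319]), np.float64(0.0045)]
119 mean [ 0.6029 -0.0323  0.142 ] rect [ 0.6038 -0.032 ] [0.0104 0.0599] 89.6 circ [array([ 0.6039, -0.0304]), np.float64(0.0301)]
88 mean [ 0.6153 -0.1034  0.1407] rect [ 0.6156 -0.1021] [0.0219 0.025 ] 10.0 circ [array([ 0.6151, -0.1027]), np.float64(0.0145)]
```

Call:
{"method": "arm_command", "body": {
  "rows": [
    [[0,0.0044,0],[0,0,0.0056]],
    [[0,0,0],[0,0,0]],
    [[0,0.0044,0],[0,0,0.0056]],
    [[0,0,0],[0,0,0]],
    [[0,0,0],[0,0,0]]
  ]
}}

```text
t: 35.4
tool_pos: [0.5183, 0.0273, 0.1225]
tool_rot: [0.276, 0.961, 0.0, 0.0]
contact_force: [0.8, 0.5, -0.6]
grip_width: 0.351
gripper_force: 0.1
```

Call:
{"method": "arm_command", "body": {
  "rows": [
    [[0,0.0044,0],[0,0,0.0056]],
    [[0,0,0],[0,0,0]],
    [[0,0,0],[0,0,0]]
  ]
}}

```text
t: 35.65
tool_pos: [0.5191, 0.0287, 0.1224]
tool_rot: [0.285, 0.959, 0.0, -0.0]
contact_force: [-0.4, -0.4, 0.6]
grip_width: 0.349
gripper_force: 0.1
```

```bash
python3 col.py
```

```text
t 35.65 pos [0.5191 0.0287 0.1224] yaw 56.91 j [ 0.05  0.37 -0.16  1.04  0.    0.63] F [-0.4 -0.4  0.6] w 0.349 gf 0.1
  turn [ 0.0001 -0.0001 -0.0266] shift [ 0.     -0.0198  0.0036]
pol 0.1003 147.1788719809308
top
53 mean [ 0.6108 -0.1015  0.1404] rect [ 0.6099 -0.1016] [0.0192 0.0215] 3.2 circ [array([ 0.611 , -0.1013]), np.float64(0.0134)]
side
70 mean [0.5953 0.0486 0.1408] rect [0.5959 0.0504] [0.0217 0.0267] 7.4 circ [array([0.5948, 0.0502]), np.float64(0.0154)]
19 mean [0.5369 0.0385 0.1424] rect [0.5364 0.039 ] [0.011  0.0089] 50.1 circ [array([0.5367, 0.0385]), np.float64(0.006)]
11 mean [0.5161 0.0047 0.1407] rect [0.5169 0.0044] [0.0126 0.0052] 35.3 circ [array([0.516 , 0.0057]), np.float64(0.0065)]
110 mean [ 0.6018 -0.0326  0.1425] rect [ 0.6035 -0.0334] [0.0114 0.0601] 88.0 circ [array([ 0.6037, -0.0325]), np.float64(0.0303)]
92 mean [ 0.6109 -0.1042  0.1408] rect [ 0.6112 -0.1025] [0.022  0.0257] 9.9 circ [array([ 0.6124, -0.1024]), np.float64(0.0148)]
```

Call:
{"method": "arm_command", "body": {
  "rows": [
    [[0,0.003,0],[0,0,0]],
    [[0,0,0],[0,0,0]],
    [[0,0,0],[0,0,0]]
  ]
}}

```text
t: 36.0
tool_pos: [0.5192, 0.029, 0.1224]
tool_rot: [0.285, 0.959, -0.001, -0.0]
contact_force: [-2.3, -3.8, 2.0]
grip_width: 0.351
gripper_force: 1.8
```

Call:
{"method": "arm_command", "body": {
  "rows": [
    [[0,0.003,0],[0,0,0]],
    [[0,0,0],[0,0,0]],
    [[0,0,0],[0,0,0]]
  ]
}}

```text
t: 36.25
tool_pos: [0.5193, 0.029, 0.1223]
tool_rot: [0.285, 0.958, -0.002, -0.001]
contact_force: [-4.4, -6.1, 2.3]
grip_width: 0.351
gripper_force: 3.5
```

Call:
{"method": "arm_command", "body": {
  "rows": [
    [[0,0.003,0],[0,0,0]],
    [[0,0,0],[0,0,0]],
    [[0,0,0],[0,0,0]]
  ]
}}

```text
t: 36.5
tool_pos: [0.5193, 0.0291, 0.1223]
tool_rot: [0.286, 0.958, -0.003, -0.001]
contact_force: [-6.3, -8.6, 4.1]
grip_width: 0.348
gripper_force: 5.0
```

```bash
python3 col.py
```

```text
t 36.5 pos [0.5193 0.0291 0.1223] yaw 56.8 j [ 0.06  0.37 -0.16  1.04 -0.    0.64] F [-6.3 -8.6  4.1] w 0.348 gf 5.0
  turn [-0.0019 -0.0001 -0.0272] shift [-0.     -0.0209  0.0032]
pol 0.1004 146.919092877145
top
60 mean [ 0.6106 -0.1016  0.1403] rect [ 0.6101 -0.1015] [0.0193 0.0218] 2.9 circ [array([ 0.6112, -0.1014]), np.float64(0.0134)]
side
72 mean [0.5952 0.0486 0.1408] rect [0.5956 0.0502] [0.0218 0.0263] 2.3 circ [array([0.5941, 0.0501]), np.float64(0.0154)]
19 mean [0.5363 0.039  0.1415] rect [0.5372 0.0394] [0.0125 0.0082] 22.9 circ [array([0.5371, 0.0397]), np.float64(0.0064)]
11 mean [0.5165 0.0055 0.1408] rect [0.5169 0.0046] [0.0099 0.0063] 22.4 circ [array([0.5169, 0.0046]), np.float64(0.006)]
116 mean [ 0.6031 -0.0322  0.142 ] rect [ 0.6039 -0.0318] [0.0145 0.0607] 87.6 circ [array([ 0.6041, -0.0278]), np.float64(0.0306)]
94 mean [ 0.6105 -0.1046  0.1408] rect [ 0.6111 -0.1027] [0.0211 0.0285] 4.8 circ [array([ 0.6104, -0.103 ]), np.float64(0.0148)]
```

Call:
{"method": "arm_command", "body": {
  "rows": [
    [[0,-0.009,0],[0,0,0]],
    [[0,-0.012,0],[0,0,0]],
    [[0,0,0],[0,0,0]]
  ]
}}

```text
t: 36.85
tool_pos: [0.5163, 0.0243, 0.1225]
tool_rot: [0.285, 0.959, 0.0, 0.0]
contact_force: [0.5, 0.5, 0.6]
grip_width: 0.35
gripper_force: 0.0
```

Call:
{"method": "arm_command", "body": {
  "rows": [
    [[0,0,-0.03],[0,0,0]],
    [[0,0,-0.06],[0,0,0]],
    [[0,0,-0.1],[0,0,0]],
    [[0,0,-0.11],[0,0,0]],
    [[0,0,0],[0,0,0]]
  ]
}}

```text
t: 37.27
tool_pos: [0.521, 0.0251, 0.2488]
tool_rot: [0.285, 0.959, 0.003, 0.007]
contact_force: [1.1, 0.2, 0.2]
grip_width: 0.349
gripper_force: 0.0
```

Call:
{"method": "arm_command", "body": {
  "rows": [
    [[0.0177,0.0983,0],[0,0,0]],
    [[0.0177,0.0983,0],[0,0,0]],
    [[0.0177,0.0983,0],[0,0,0]],
    [[0.0177,0.0983,0],[0,0,0]],
    [[0.0177,0.0983,0],[0,0,0]]
  ],
  "claw": 1
}}

```text
t: 37.68
tool_pos: [0.5948, 0.2107, 0.2401]
tool_rot: [0.285, 0.959, 0.001, 0.0]
contact_force: [0.8, -0.3, -0.1]
grip_width: 0.002
gripper_force: 0.0
```

Call:
{"method": "arm_command", "body": {
  "rows": [
    [[0.0177,0.0983,0],[0,0,0]],
    [[0.0177,0.0983,0],[0,0,0]],
    [[0,0,0],[0,0,0]],
    [[0,0,0],[0,0,0]],
    [[0,0,0],[0,0,0]]
  ]
}}

```text
t: 38.1
tool_pos: [0.6249, 0.2824, 0.2391]
tool_rot: [0.284, 0.959, -0.0, -0.001]
contact_force: [-0.0, -0.4, -0.4]
grip_width: 0.001
gripper_force: 0.0
```

```bash
python3 -c "
from h import *
go(.6252,.2825,.143,57)
t=manip.read_camera('top');q=manip.read_camera('side')
W=cloud(t);print('collar top');blobs(W,.136,.148,(.48,.7,-.14,.09),6);blobs(W,.152,.166,(.5,.7,-.12,.1))
W=cloud(q);print('side plunger');blobs(W,.115,.135,(.55,.72,.2,.4))
cv2.imwrite('pics/p3.png',cv2.resize(t['frame'][170:330,200:400,::-1],None,fx=3,fy=3,interpolation=cv2.INTER_CUBIC))"
```

```text
t 38.1 pos [0.6249 0.2824 0.2391] yaw 56.95 j [0.42 0.64 0.59 1.52 0.   1.  ] F [-0.  -0.4 -0.4] w 0.001 gf 0.0
  turn [-0.0003 -0.0003 -0.0003] shift [-0.0005  0.0005  0.2402]
collar top
55 mean [ 0.6102 -0.1015  0.1425] rect [ 0.6101 -0.1014] [0.0191 0.0214] 5.0 circ [array([ 0.6107, -0.1011]), np.float64(0.0134)]
56 mean [0.5945 0.0516 0.1409] rect [0.5948 0.0503] [0.0192 0.0213] 1.9 circ [array([0.5947, 0.0513]), np.float64(0.0135)]
19 mean [0.5146 0.0211 0.14  ] rect [0.5141 0.0214] [0.0107 0.0108] 0.0 circ [array([0.5139, 0.0214]), np.float64(0.0061)]
119 mean [ 0.6037 -0.0255  0.1587] rect [ 0.6039 -0.0256] [0.0597 0.0143] 4.5 circ [array([ 0.604 , -0.0273]), np.float64(0.03)]
side plunger
142 mean [0.6257 0.2781 0.122 ] rect [0.627  0.2818] [0.0449 0.0428] 63.5 circ [array([0.6272, 0.28  ]), np.float64(0.0241)]
```

View pics/p3.png

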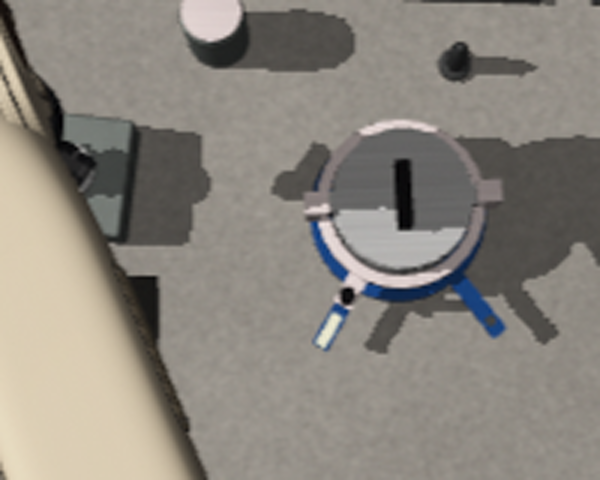

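The grip at crop (345,294) lines up with the striped arm at (330,330), and the hooks at (318,205) and (490,190) stand over the ears. The collar is locked, so I press the plunger next.

Call:
{"method": "arm_command", "body": {
  "rows": [
    [[0,0,0.09],[0,0,0]],
    [[0,0,0.07],[0,0,0]],
    [[0,0,0.04],[0,0,0]],
    [[0,0,0.02],[0,0,0]],
    [[0,0,0],[0,0,0]]
  ]
}}

```text
t: 38.62
tool_pos: [0.6241, 0.2802, 0.1508]
tool_rot: [0.286, 0.958, -0.001, -0.001]
contact_force: [0.7, -0.5, -0.3]
grip_width: -0.003
gripper_force: 0.0
```

Call:
{"method": "arm_command", "body": {
  "rows": [
    [[0,0,0.02],[0,0,0]],
    [[0,0,0.015],[0,0,0]],
    [[0,0,0.01],[0,0,0]],
    [[0,0,0],[0,0,0]],
    [[0,0,0],[0,0,0]]
  ]
}}

```text
t: 39.03
tool_pos: [0.6267, 0.2821, 0.1361]
tool_rot: [0.285, 0.959, 0.001, 0.002]
contact_force: [1.1, -1.8, 5.9]
grip_width: -0.001
gripper_force: 2.7
```

Call:
{"method": "arm_command", "body": {
  "rows": [
    [[0,0,0.012],[0,0,0]],
    [[0,0,0.01],[0,0,0]],
    [[0,0,0.006],[0,0,0]],
    [[0,0,0],[0,0,0]],
    [[0,0,0],[0,0,0]]
  ]
}}

```text
t: 39.45
tool_pos: [0.6267, 0.2822, 0.1258]
tool_rot: [0.285, 0.959, 0.001, 0.002]
contact_force: [0.1, -1.8, 8.6]
grip_width: -0.002
gripper_force: 4.5
```

Call:
{"method": "arm_command", "body": {
  "rows": [
    [[0,0,0.005],[0,0,0]],
    [[0,0,0],[0,0,0]],
    [[0,0,0],[0,0,0]]
  ]
}}

```text
t: 39.7
tool_pos: [0.6268, 0.2822, 0.1248]
tool_rot: [0.285, 0.959, 0.001, 0.002]
contact_force: [-0.7, -3.0, 10.6]
grip_width: -0.001
gripper_force: 5.6
```

Call:
{"method": "arm_command", "body": {
  "rows": [
    [[0,0,0.004],[0,0,0]],
    [[0,0,0],[0,0,0]],
    [[0,0,0],[0,0,0]]
  ]
}}

```text
t: 39.95
tool_pos: [0.6269, 0.2822, 0.1246]
tool_rot: [0.285, 0.959, 0.002, 0.003]
contact_force: [-3.2, -3.3, 16.1]
grip_width: -0.001
gripper_force: 8.3
```

Call:
{"method": "arm_command", "body": {
  "rows": [
    [[0,0,-0.02],[0,0,0]],
    [[0,0,-0.03],[0,0,0]],
    [[0,0,-0.05],[0,0,0]],
    [[0,0,-0.09],[0,0,0]],
    [[0,0,-0.1],[0,0,0]]
  ]
}}

```text
t: 40.37
tool_pos: [0.6236, 0.2816, 0.234]
tool_rot: [0.285, 0.959, -0.002, -0.002]
contact_force: [1.2, 0.0, -0.7]
grip_width: -0.002
gripper_force: 0.0
```

Call:
{"method": "arm_command", "body": {
  "rows": [
    [[0.08,0,0],[0,0,0]],
    [[0.1,0,0],[0,0,0]],
    [[0.1,0,0],[0,0,0]],
    [[0,0,0],[0,0,0]],
    [[0,0,0],[0,0,0]]
  ]
}}

```text
t: 40.78
tool_pos: [0.5293, 0.3448, 0.2359]
tool_rot: [0.283, 0.959, -0.0, -0.0]
contact_force: [1.1, 0.5, 0.9]
grip_width: -0.001
gripper_force: 0.0
```

```bash
python3 -c "
from chk import *
go(.5,.28,.25,57)
t,q=parts();W=cloud(t)
print('collar');blobs(W,.136,.148,(.48,.7,-.14,.09),6);blobs(W,.152,.166,(.5,.7,-.12,.1))
for p in(t,q): print('plunger');blobs(cloud(p),.105,.135,(.58,.68,.23,.33))
cv2.imwrite('pics/p4.png',q['frame'][:,:,::-1])"
```

```text
t 40.78 pos [0.5293 0.3448 0.2359] yaw 57.14 j [0.58 0.52 0.37 1.43 0.   1.15] F [1.1 0.5 0.9] w -0.001 gf 0.0
  turn [-0.     -0.0001  0.0008] shift [-0.0267 -0.1757 -0.0353]
top
60 mean [ 0.6364 -0.3173  0.035 ] rect [ 0.637  -0.3174] [0.0217 0.0245] 27.3 circ [array([ 0.6368, -0.3158]), np.float64(0.015)]
64 mean [ 0.4963 -0.4099  0.0364] rect [ 0.496  -0.4103] [0.0219 0.0216] 70.6 circ [array([ 0.4957, -0.4099]), np.float64(0.0144)]
[]
side
148 mean [ 0.6364 -0.3203  0.0354] rect [ 0.6378 -0.3184] [0.0263 0.0229] 34.1 circ [array([ 0.6384, -0.318 ]), np.float64(0.0163)]
165 mean [ 0.4958 -0.413   0.036 ] rect [ 0.4962 -0.4116] [0.0242 0.021 ] 72.0 circ [array([ 0.4965, -0.411 ]), np.float64(0.0146)]
[(0.65, array([ 0.743, -0.089]))]
collar
59 mean [ 0.61   -0.1023  0.1405] rect [ 0.6099 -0.1014] [0.0195 0.0218] 1.5 circ [array([ 0.6098, -0.1014]), np.float64(0.0147)]
59 mean [0.5944 0.0522 0.141 ] rect [0.5944 0.0517] [0.02   0.0187] 1.6 circ [array([0.5947, 0.053 ]), np.float64(0.0127)]
17 mean [0.5144 0.0212 0.1403] rect [0.5141 0.0214] [0.0107 0.0106] 1.2 circ [array([0.514 , 0.0214]), np.float64(0.0061)]
120 mean [ 0.6036 -0.0257  0.1595] rect [ 0.6041 -0.0257] [0.0589 0.014 ] 5.2 circ [array([ 0.6041, -0.0252]), np.float64(0.0298)]
plunger
217 mean [0.625  0.2826 0.1216] rect [0.6253 0.2829] [0.043  0.0441] 53.2 circ [array([0.6263, 0.2835]), np.float64(0.0229)]
plunger
158 mean [0.6252 0.2765 0.1215] rect [0.6267 0.28  ] [0.0426 0.0424] 72.1 circ [array([0.6255, 0.2813]), np.float64(0.0244)]
```

View pics/p4.png

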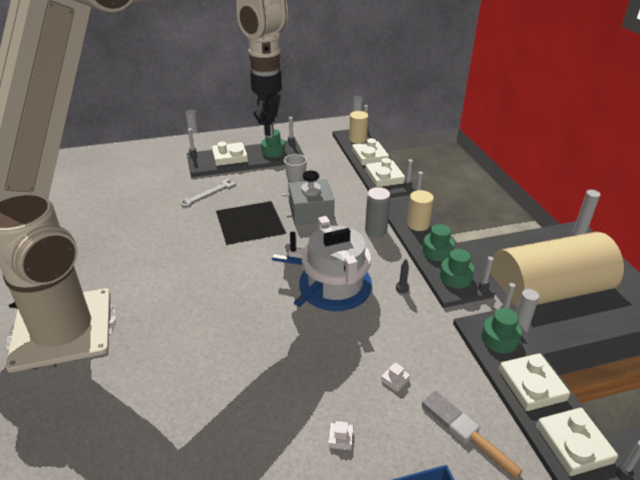

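The picture shows the lid on and locked at (337,250), the plunger head up at (310,177), the two squares alone on the bench at (396,376) and (341,436), and the arm clear.

```bash
python3 -c "
from bench import manip
print(manip.close_job())"
```

```text
the job is handed in; nothing more can be done
None
```

The job is handed in: all three round castings are in the pot, the squares are untouched, the lid is on with its ears over the witness blocks, the collar is turned to its locked stop, and the plunger was pressed to its stop and came back up.

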